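Load the bench mixer and key in its run

ROBOT

A 7-joint arm with a two-finger parallel gripper is mounted at the origin on the work surface. World frame = base frame: x ahead of the robot, y to its left, z up, the work surface at z = 0. Lengths are in m, angles in rad, forces in N, time in s.
With the tool pointing down it reaches from about 0.4 to 0.9 m from the base axis. Payload 5.5 kg.
Tool frame: the origin (TCP) lies at the very end of the fingers, on their centre line; the grasp point (between the pads) lies 19 mm behind it; z points along the fingers, y is the direction in which the jaws open and shut (so a half turn about z gives the same grasp; the last joint's range is limited). The gripper opens to 92 mm and grips with 3 to 60 N. Pads are 19 mm wide; open, the fingers measure 130 mm over their backs; the gripper's body (75 mm by 190 mm) begins 47 mm behind the grasp point.
Start: joints at [1.394, 0.501, -0.427, 1.55, 0.221, 1.138, -0.21], TCP at [0.277, -0.588, 0.199] pointing down, gripper open.
Joint ranges: [-2.88, 2.88], [-0.31, 2.03], [-1.54, 1.56], [0.2, 2.42], [-1.41, 4.55], [0.19, 2.02], [-2.57, 2.57]. Speed limits (rad/s): [2.57, 2.57, 3.14, 3.14, 3.14, 3.14, 3.14].

INTERFACE

Orientations are given as [roll, pitch, yaw] about the fixed x, y, z axes, in that order (R = Rz(yaw) Ry(pitch) Rx(roll)).
In Python, from plant import status, eyes, finish_job gives the robot as it stands. The module is installed in compiled form; this text tells all that it offers.
- The arm moves only by the tool drive_tool, never from a script. Its argument "increments" is a list that holds one entry, the list of rows, each a list of 7 numbers: the shift along the world's x, y, z in cm, then the turn, a rotation vector about the world's x, y, z in degrees, then the finger opening in cm, from 0 to 9.18. In form: [[[tx, ty, tz, wx, wy, wz, claw], ...]]. A call has 1 to 10 rows; each row shifts and turns the commanded pose from where the row before left it; what a row does not reach is not made up. A row lasts 1/8 s, in which the tool goes at most 62.5 mm and 10.7 degrees, less where a joint would pass 70% of its speed; a pose out of reach is approached as far as the arm can. A call is refused whole if a number of a shift passes 6.25 or a number of a turn 10.7, either way. A call with a gripper value outside its range is refused whole. The fingers move at their own pace and stop on an object; "newtons" is the grip in N (left out, the last holds). Time passes only in rows, so rows that do not move let the fingers close. It gives the time, the measured TCP pose, the force and the opening at its end, in the units of the state.
- status.sense(): the state, without advancing time (a new reading comes with each control period).
- eyes.read_camera(name): name is "side" or "top" or "wrist"; returns a dict with "pixels" (480x640x3 uint8, red, green, blue), "fx", "fy", "cx", "cy" (pixels), "position" and "orientation" of the camera in the world. Camera axes: x right, y down, z forward; pixel columns grow to the right and rows downward; lengths in m; the calibration is good to about 2 mm. A picture is of the moment at which its call begins. There is no depth.
- finish_job(): hands the job in, once; it reports no verdict.
The state is a dict: "time": time; "q": joint angles; "qvel": joint speeds; "effort": joint torques, N m; "eef_pos": TCP position; "eef_rot": TCP orientation; "contact_force": force on the tool from outside, world axes, zero at the start; "ft_torque": the same for the moment, N m; "width": finger opening in m.
Only numpy, scipy, OpenCV 4.12 (cv2) and the standard library are available. Lean on these libraries where they do the work, as an engineer would, in place of code of your own. Each camera call takes 0.05 s, during which the arm holds its last target.

TASK

Wake the bench mixer by pressing the small round key at the back left of its console (left and right, back and front as seen from the robot's side), then pack every jar, tin and box from the bench pad into its open carrier box, each standing upright on the floor of the box. Once all are packed, key in the run one key at a time, each pressed fully and let up again: front left (programme), then back right (timer), then the large round key at the front right (start). Never press the two middle keys, and leave the wash bottle and the dropper bottle where they stand.

Things in the scene. Friction and masses are not known exactly. Their poses are not given: they have to be found in the camera images.
- mixer: fixed white bench mixer, 235 mm (its x) by 275 mm (its y); origin at the centre of its underside, x away from the operator, y to the left, z up. In front (-x) a raised console, 113 mm deep, 90 mm high: six white keys in two rows of three, 55 mm apart each way, on its left half, a dark screen on the right; 24 mm behind the console the open metal carrier box, 30 mm deep outside
- carrier_in (a point): centre of the inner floor of the mixer's open carrier box, 36 mm above the bench, 65 mm behind the mixer's centre; axes as the mixer's. Inside, the box measures 80 mm (x) by 255 mm (y) and 24 mm deep; walls 6 mm thick
- key_wake_top (a point): centre of the top face of this key of the console, 100 mm above the bench when up: small round key (24 mm in diameter), back row, left (left, right, back and front as seen from the robot's side of the mixer)
- key_wake (a joint): travel of that key in m: 0 up, 0.006 fully down; a spring key that takes 5 N to press fully and comes back up by itself
- key_spare_back_top (a point): centre of the top face of this key of the console, 100 mm above the bench when up: square key (28 mm), back row, middle; not used in this job (left, right, back and front as seen from the robot's side of the mixer)
- key_spare_back (a joint): travel of that key in m: 0 up, 0.006 fully down; a spring key that takes 5 N to press fully and comes back up by itself
- key_timer_top (a point): centre of the top face of this key of the console, 100 mm above the bench when up: square key (28 mm), back row, right (left, right, back and front as seen from the robot's side of the mixer)
- key_timer (a joint): travel of that key in m: 0 up, 0.006 fully down; a spring key that takes 5 N to press fully and comes back up by itself
- key_program_top (a point): centre of the top face of this key of the console, 100 mm above the bench when up: square key (28 mm), front row, left (left, right, back and front as seen from the robot's side of the mixer)
- key_program (a joint): travel of that key in m: 0 up, 0.006 fully down; a spring key that takes 5 N to press fully and comes back up by itself
- key_spare_front_top (a point): centre of the top face of this key of the console, 100 mm above the bench when up: square key (28 mm), front row, middle; not used in this job (left, right, back and front as seen from the robot's side of the mixer)
- key_spare_front (a joint): travel of that key in m: 0 up, 0.006 fully down; a spring key that takes 5 N to press fully and comes back up by itself
- key_start_top (a point): centre of the top face of this key of the console, 100 mm above the bench when up: large round key (36 mm in diameter), front row, right (left, right, back and front as seen from the robot's side of the mixer)
- key_start (a joint): travel of that key in m: 0 up, 0.006 fully down; a spring key that takes 5 N to press fully and comes back up by itself
- jar_wide: glass jar with a wide white lid, a cylinder 60 mm in diameter and 70 mm high, heavy at the bottom; may be absent (None); origin at the centre of its underside, z up; stands upright on the bench pad at the start
- jar_tall: amber glass jar with a black lid, a cylinder 50 mm in diameter and 105 mm high; may be absent (None); origin at the centre of its underside, z up; stands upright on the bench pad at the start
- tin: plain metal tin, a cylinder 56 mm in diameter and 72 mm high, heavy at the bottom; may be absent (None); origin at the centre of its underside, z up; stands upright on the bench pad at the start
- slide_box: grey plastic slide box, 60 mm (its x) by 44 mm (its y) by 90 mm high; may be absent (None); origin at the centre of its underside, z up; stands upright on the bench pad at the start
- carton: brown carton with a paper band, 56 mm (its x) by 54 mm (its y) by 70 mm high, heavy at the bottom; may be absent (None); origin at the centre of its underside, z up; stands upright on the bench pad at the start
- wash_bottle: bystander: white wash bottle with a blue top, 60 mm in diameter, 160 mm high; origin under its centre
- dropper: bystander: small brown dropper bottle, 38 mm in diameter, 75 mm high; origin under its centre

How it is judged:
On the way, in this order (a step that is already met when the one before it is completed fails the run):
1. the small round wake key (back left) is pressed (value of joint key_wake above 0.004 m), for 0.05 s.
2. every item present stands upright on the floor of the carrier box (x of jar_wide in the frame of carrier_in between -0.04 and 0.04 m and y of jar_wide in the frame of carrier_in between -0.127 and 0.127 m and z of jar_wide in the frame of carrier_in between -0.006 and 0.006 m and angle between each of jar_wide, jar_tall, tin, slide_box, carton's own z axis and vertical below 0.12 rad and linear speed of each of jar_wide, jar_tall, tin, slide_box, carton below 0.03 m/s and x of jar_tall in the frame of carrier_in between -0.04 and 0.04 m and y of jar_tall in the frame of carrier_in between -0.127 and 0.127 m and z of jar_tall in the frame of carrier_in between -0.006 and 0.006 m and x of tin in the frame of carrier_in between -0.04 and 0.04 m and y of tin in the frame of carrier_in between -0.127 and 0.127 m and z of tin in the frame of carrier_in between -0.006 and 0.006 m and x of slide_box in the frame of carrier_in between -0.04 and 0.04 m and y of slide_box in the frame of carrier_in between -0.127 and 0.127 m and z of slide_box in the frame of carrier_in between -0.006 and 0.006 m and x of carton in the frame of carrier_in between -0.04 and 0.04 m and y of carton in the frame of carrier_in between -0.127 and 0.127 m and z of carton in the frame of carrier_in between -0.006 and 0.006 m), for 0.2 s.
3. the programme key (front left) is pressed (value of joint key_program above 0.004 m), for 0.05 s.
4. the timer key (back right) is pressed (value of joint key_timer above 0.004 m), for 0.05 s.
5. the large round start key (front right) is pressed (value of joint key_start above 0.004 m), for 0.05 s.
At the end, for the whole second after the job is handed in: Every item present stands in the carrier box, upright (within 0.12 rad), its underside within 6 mm of the box floor and at rest, and all keys are up (within 2 mm) (all of step 2 and value of joint each of key_wake, key_program, key_timer, key_start, key_spare_back, key_spare_front below 0.002 m); the robot touches nothing.
It fails at once if a middle key is pressed (more than 3 mm) (value of joint any of key_spare_back, key_spare_front above 0.003 m).
It fails at once if two keys are down (more than 3 mm) at once (value of joint each of key_wake, key_program above 0.003 m or value of joint each of key_wake, key_timer above 0.003 m or value of joint each of key_wake, key_start above 0.003 m or value of joint each of key_program, key_timer above 0.003 m or value of joint each of key_program, key_start above 0.003 m or value of joint each of key_timer, key_start above 0.003 m).
It fails at once if a bystander (wash bottle or dropper bottle) is moved by more than 30 mm or tipped (distance of any of wash_bottle, dropper from where it was at the start of the episode above 0.03 m or angle between any of wash_bottle, dropper's own z axis and vertical above 0.4 rad).
Of jar_wide, jar_tall, tin, slide_box, carton only 3 to 4 are there at a start; the rules pass over those that are not, and their reading is None.
At some moment in a run one of jar_wide, tin, carton may be knocked a few centimetres aside while the robot is not near it.
It also fails if it takes over 210 s, if anything falls off the work surface, if the arm or the gripper's body presses on something with over 40 N, if the wrist force passes 120 N, or if a joint passes its speed limit or range.

## Working session

There is one attempt and no reset: what is moved stays moved. The work goes in short steps, Python scripts to look and compute and a tool call to move; the robot and the scene stay as the last step left them, time stands still between calls to the robot, and variables do not carry over. Pictures are saved under pics/ and viewed, and the job is handed in when it is done.

Besides the shell and the picture viewer there is one more tool, called after ">>>" by a JSON object that holds its "api" and its "payload". drive_tool: Moves the arm, as the interface text tells. Its arguments: {"type":"object","properties":{"increments":{"type":"array","items":{"type":"array","items":{"type":"array","items":{"type":"number"}}}},"newtons":{"type":"number"}},"required":["increments"]}

```bash
ls; mkdir -p pics; cat > h.py <<'E'
import numpy as np, cv2
from scipy.spatial.transform import Rotation as R
from plant import status, eyes, finish_job
def snap(name,fn,crop=None,scale=1):
    c=eyes.read_camera(name); im=cv2.cvtColor(np.asarray(c['pixels']),cv2.COLOR_RGB2BGR)
    cv2.imwrite('pics/raw_'+fn+'.png',im)
    np.savez('pics/'+fn+'.npz',**{k:np.asarray(v) for k,v in c.items() if k!='pixels'})
    o=im
    if crop: o=im[crop[1]:crop[3],crop[0]:crop[2]]
    if scale!=1:o=cv2.resize(o,None,fx=scale,fy=scale,interpolation=cv2.INTER_CUBIC)
    cv2.imwrite('pics/'+fn+'.png',o); return c
def crop(fn,out,c,scale):
    im=cv2.imread('pics/raw_'+fn+'.png'); o=cv2.resize(im[c[1]:c[3],c[0]:c[2]],None,fx=scale,fy=scale,interpolation=cv2.INTER_CUBIC); cv2.imwrite('pics/'+out+'.png',o)
def cam(fn):
    d=np.load('pics/'+fn+'.npz'); o=d['orientation']
    M=o if o.shape==(3,3) else (R.from_euler('xyz',o).as_matrix() if o.shape==(3,) else R.from_quat(o).as_matrix())
    return d,M
def ray(fn,u,v,z):
    d,M=cam(fn); r=M@np.array([(u-d['cx'])/d['fx'],(v-d['cy'])/d['fy'],1]); p=d['position']
    return p+r*(z-p[2])/r[2]
def proj(fn,P):
    d,M=cam(fn); q=M.T@(np.asarray(P)-d['position']); return np.array([d['fx']*q[0]/q[2]+d['cx'],d['fy']*q[1]/q[2]+d['cy']])
E
python3 - <<'E'
from h import *
for n in ['top','side','wrist']:
    c=snap(n,n+'0'); print(n,c['fx'],c['cx'],c['cy'],c['position'],c['orientation'])
print(status.sense())
E
```

```text
pics
top 580.5159733606735 316.5635372389451 243.88182168671042 [ 0.35117049 -0.0591747   1.32566819] [-2.94007022e+00 -1.08737262e-03 -1.55853632e+00]
side 468.6107129657699 319.3573544950356 238.10961188999082 [-0.01554199  0.72537998  0.78730346] [-2.17351946 -0.0178696  -2.48146686]
wrist 385.38553816057595 313.95708278698896 240.33133785246386 [ 0.35071637 -0.55528877  0.38458097] [ 2.83971726e+00  1.42556484e-03 -1.13047355e+00]
{'time': 0.15, 'q': array([ 1.39421936,  0.50166937, -0.42682997,  1.55120307,  0.22077746,
        1.1382922 , -0.21030759]), 'qvel': array([ 0.00102539, -0.00357819,  0.00025809, -0.00190452, -0.00062884,
        0.0007728 ,  0.00023451]), 'effort': array([-6.29664501e-03, -5.67105460e+01, -5.82506061e+00, -2.79454529e+01,
       -6.86927140e-02,  2.66227091e-02,  1.67628391e-04]), 'eef_pos': array([ 0.2764629 , -0.58762991,  0.19779645]), 'eef_rot': array([-3.14006640e+00, -8.73371670e-05,  4.39799545e-01]), 'contact_force': array([ 0.23816656,  0.63952948, -0.94985198]), 'ft_torque': array([0.02699659, 0.02425203, 0.01060384]), 'width': 0.09183919539291474}
```

View pics/top0.png

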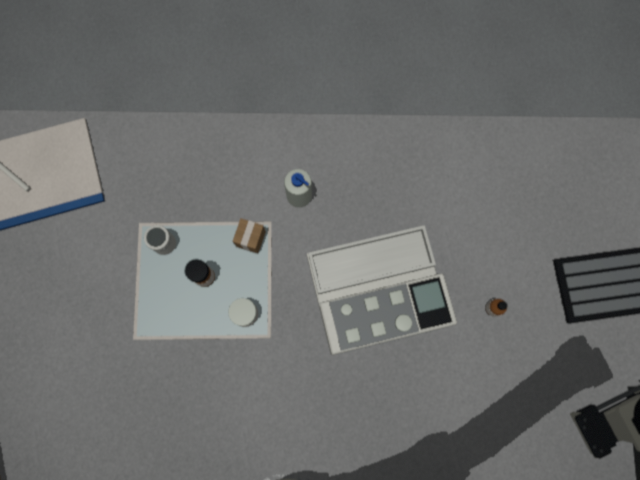

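View pics/side0.png

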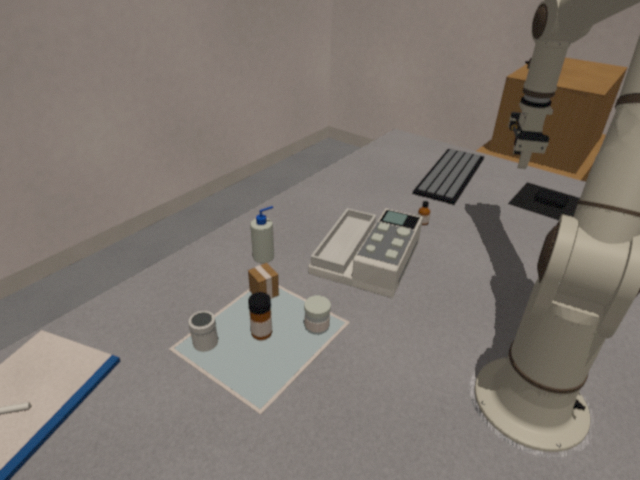

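View pics/wrist0.png

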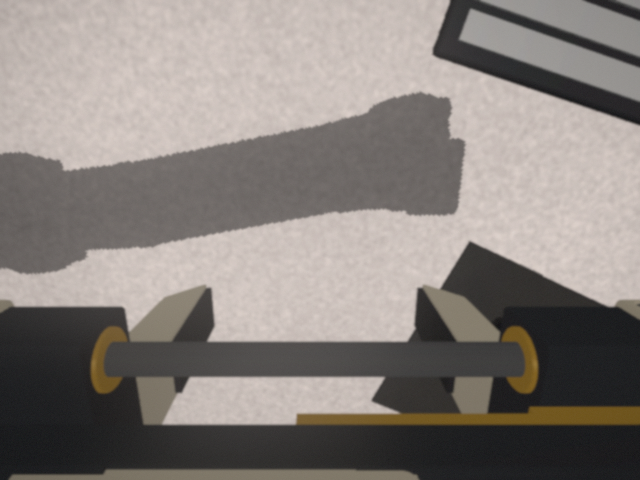

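```bash
python3 - <<'E'
from h import *
crop('top0','c1',(300,220,460,360),5)
crop('top0','c2',(130,160,320,350),4)
E
```

```text
(no output)
```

View pics/c1.png

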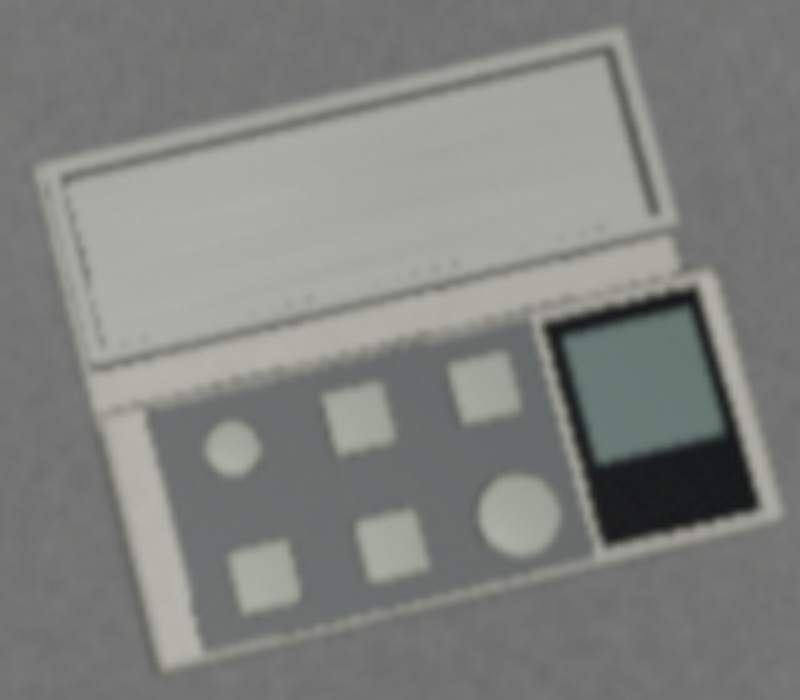

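View pics/c2.png

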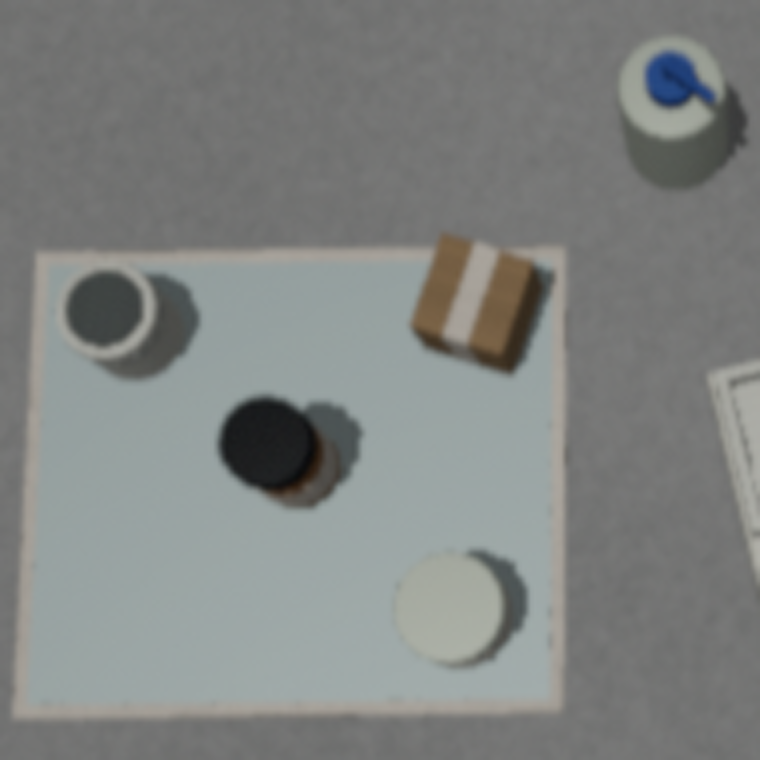

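```bash
python3 - <<'E'
from h import *
from scipy.optimize import least_squares
k=np.array([(233,448),(360,418),(485,387),(265,577),(393,546),(519,514)])/5+[300,220]-0.4
P=np.array([ray('top0',u,v,.1)[:2] for u,v in k]); print('keys',P.round(4).tolist())
L=np.array([(i,j) for i in (.0275,-.0275) for j in (.055,0,-.055)])
f=lambda p:((R.from_euler('z',p[2]).as_matrix()[:2,:2]@L.T).T+p[:2]-P).ravel()
s=least_squares(f,[*P.mean(0),0]); print('keyfit',s.x,np.abs(s.fun).max())
c=np.array([(37,165),(623,28),(680,222),(92,367)])/5+[300,220]-.4
Q=np.array([ray('top0',u,v,.06)[:2] for u,v in c]); print('box',Q.tolist(),Q.mean(0), np.linalg.norm(Q-np.roll(Q,-1,0),axis=1))
e=Q[0]-Q[1]; print(np.degrees(np.arctan2(-e[0],e[1])), np.degrees(s.x[2]))
def it(x,y,z): 
    u=(x/4+130-.4,y/4+160-.4); return ray('top0',*u,z)[:2].round(4)
print('tin',it(108,313,.072),'jt',it(268,443,.105),'jw',it(449,607,.07))
cs=np.array([it(*a,.07) for a in [(443,234),(539,262),(503,356),(412,324)]]);print('carton',cs.mean(0),np.linalg.norm(cs-np.roll(cs,-1,0),axis=1),np.degrees(np.arctan2(*(cs[0]-cs[3])[::-1])))
print('wash',it(671,80,.16),'drop',ray('top0',500,306,.07)[:2])
E
```

```text
keys [[0.4619, -0.1216], [0.4752, -0.1752], [0.489, -0.2282], [0.4083, -0.1351], [0.4218, -0.1886], [0.4358, -0.2416]]
keyfit [ 0.44866967 -0.18170751  0.24946244] 0.0002651106273176551
box [[0.58973490619365, -0.03640842504527482], [0.6554659366751505, -0.2979949994452525], [0.5676433205271304, -0.3210037312733105], [0.5001218140945631, -0.0618672887438054]] [ 0.57824149 -0.17931861] [0.26971856 0.09078664 0.26778882 0.09315933]
14.10515575419511 14.293144943276921
tin [0.6165 0.296 ] jt [0.5399 0.1969] jw [0.4572 0.1019]
carton [0.6303  0.09445] [0.05615301 0.05644865 0.0536973  0.0535721 ] -16.37143358876805
wash [ 0.7264 -0.0156] drop [ 0.47563066 -0.45548931]
```

>>> {"api": "drive_tool", "payload": {"increments": [[[1.9,4.7,0,0,0,7.9,0],[1.9,4.7,0,0,0,7.9,0],[1.9,4.7,0,0,0,7.9,0],[1.9,4.7,0,0,0,7.9,0],[1.9,4.7,0,0,0,7.9,0],[1.9,4.7,0,0,0,7.9,0],[1.9,4.7,0,0,0,7.9,0],[1.9,4.7,0,0,0,7.9,0],[1.9,4.7,0,0,0,7.9,0],[1.5,4.3,0,0,0,7.9,0]]]}}

```text
time: 1.4
eef_pos: [0.4632, -0.1204, 0.1987]
eef_rot: [3.141, 0.0, 1.824]
contact_force: [0.2, -0.7, -0.8]
width: 0.0007
```

>>> {"api": "drive_tool", "payload": {"increments": [[[-0.1,-0.1,-3,0,0,0,0],[0,0,-3,0,0,0,0],[0,0,-2,0,0,0,0],[0,0,0,0,0,0,0]]]}}

```text
time: 1.9
eef_pos: [0.4603, -0.1226, 0.1173]
eef_rot: [-3.139, -0.002, 1.819]
contact_force: [0.8, 0.2, -0.3]
width: 0.0003
```

```bash
python3 - <<'E'
from h import *
snap('side','s1',(290,180,450,300),5)
print(status.sense()['q'])
E
```

```text
[ 0.93220302  0.3944469  -0.86393351  2.03538034  0.38730729  0.88158184
  0.10197113]
```

View pics/s1.png

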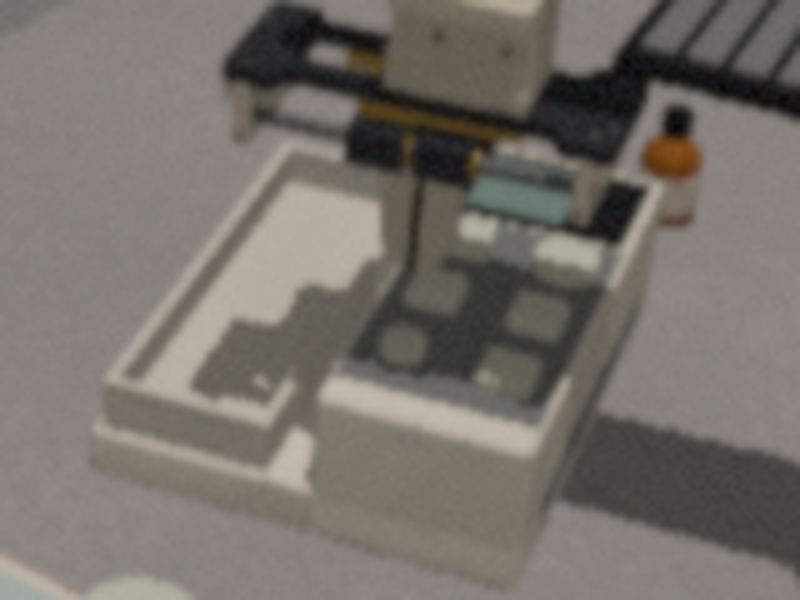

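```bash
python3 - <<'E'
from h import *
for P in [(0.4603,-0.1226,0.117),(.4619,-.1216,.1),(.4752,-.1752,.1),(.4083,-.1351,.1)]:
    print((proj('s1',P)-[290,180])*5)
c=snap('wrist','w1'); print(proj('w1',(.4619,-.1216,.1)),proj('w1',(.4603,-.1226,.117)),proj('w1',(.4083,-.1351,.1)))
E
```

```text
[410.56673044 308.69975518]
[404.07043531 336.00538763]
[438.04744726 280.33939583]
[509.73239482 363.50036722]
[314.17315574 263.34020186] [310.73460995 275.76152057] [216.95100505 263.11208067]
```

View pics/w1.png

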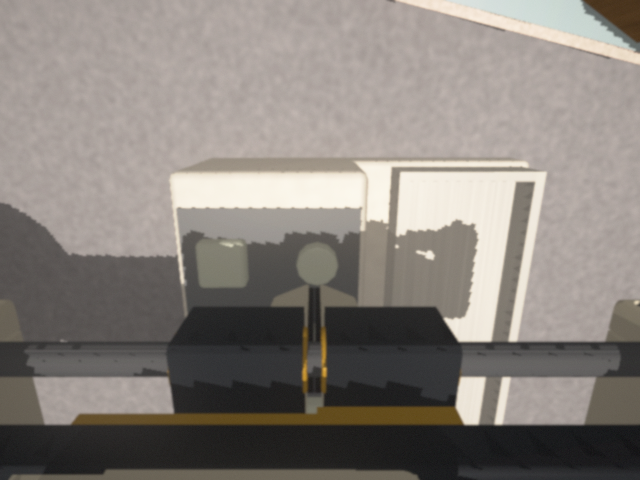

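```bash
python3 - <<'E'
from h import *
crop('s1','s1b',(350,190,400,260),9)
crop('w1','w1b',(250,220,390,340),5)
print(status.sense()['eef_pos'])
for z in (.117,.136,.16): print((proj('s1',(0.4603,-0.1226,z))-[350,190])*9,(proj('w1',(0.4603,-0.1226,z))-[250,220])*5)
E
```

```text
[ 0.46204459 -0.12299085  0.11904792]
[199.0201148  465.65955933] [303.67304975 278.80760285]
[204.64885062 409.200749  ] [301.81965911 354.85869929]
[211.90962197 336.37187124] [298.88474268 475.28857949]
```

View pics/s1b.png

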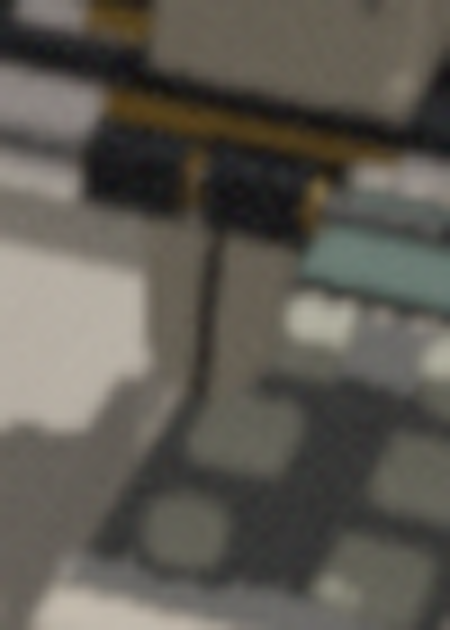

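View pics/w1b.png

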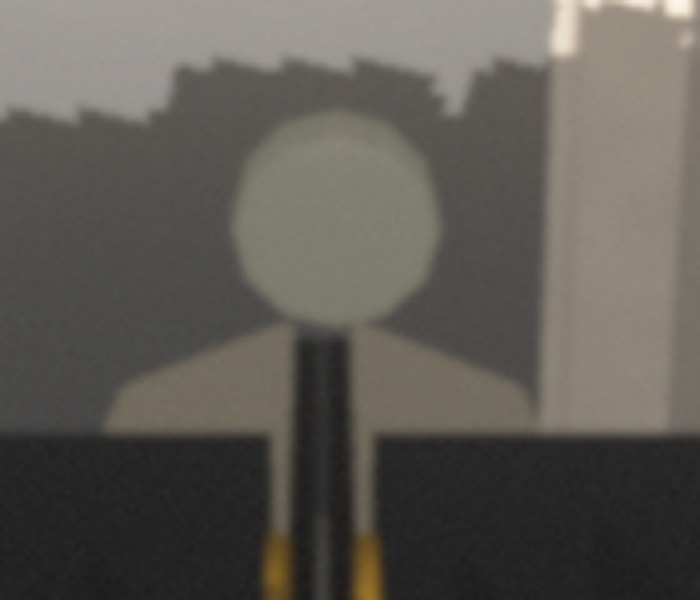

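```bash
python3 - <<'E'
from h import *
from scipy.optimize import least_squares
a=np.array([372.8,233.9])+[.2,-2]; b=np.array([315,287])+[-2.8,-.7]
s=least_squares(lambda P:np.r_[proj('s1',P)-a,proj('w1',P)-b],[.46,-.12,.12]); print(s.x,s.fun)
st=status.sense(); print(st['eef_pos'],st['eef_rot'])
d,M=cam('w1'); Rt=R.from_euler('xyz',st['eef_rot']).as_matrix(); print(Rt.T@(d['position']-st['eef_pos']), Rt.T@M)
d,M=cam('wrist0');Rt=R.from_euler('xyz',[-3.14,0,.4398]).as_matrix(); print(Rt.T@(d['position']-[0.2764629 , -0.58762991,  0.19779645]))
E
```

```text
[ 0.45885546 -0.11328939  0.15166914] [-1.28147424  0.13899539 -0.21038696  0.09158269]
[ 0.46204459 -0.12299085  0.11904792] [ 3.14129416e+00 -1.78827262e-04  1.81885018e+00]
[ 0.0787898   0.00036415 -0.18629969] [[ 6.66034461e-04 -9.55081204e-01 -2.96343466e-01]
 [ 9.99998384e-01  1.13096205e-03 -1.39745686e-03]
 [ 1.66983799e-03 -2.96342057e-01  9.55080414e-01]]
[ 0.08095679  0.0020531  -0.18678802]
```

```bash
python3 - <<'E'
from h import *
p=np.array([0.2764629 , -0.58762991,  0.19779645]);Rt=R.from_euler('xyz',[-3.14,0,.4398]).as_matrix()
for x in (-.0095,.0095):
  for y in (-.046,.046,-.065):
    for z in (0,-.019,-.033): print((x,y,z),proj('wrist0',p+Rt@np.array([x,y,z])).round(0))
crop('wrist0','w0b',(80,230,560,480),1.6)
E
```

```text
(-0.0095, -0.046, 0) [224. 298.]
(-0.0095, -0.046, -0.019) [215. 315.]
(-0.0095, -0.046, -0.033) [207. 330.]
(-0.0095, 0.046, 0) [396. 298.]
(-0.0095, 0.046, -0.019) [404. 316.]
(-0.0095, 0.046, -0.033) [411. 331.]
(-0.0095, -0.065, 0) [188. 298.]
(-0.0095, -0.065, -0.019) [176. 315.]
(-0.0095, -0.065, -0.033) [165. 330.]
(0.0095, -0.046, 0) [221. 265.]
(0.0095, -0.046, -0.019) [212. 279.]
(0.0095, -0.046, -0.033) [204. 292.]
(0.0095, 0.046, 0) [399. 265.]
(0.0095, 0.046, -0.019) [407. 279.]
(0.0095, 0.046, -0.033) [415. 292.]
(0.0095, -0.065, 0) [184. 265.]
(0.0095, -0.065, -0.019) [171. 279.]
(0.0095, -0.065, -0.033) [160. 292.]
```

View pics/w0b.png

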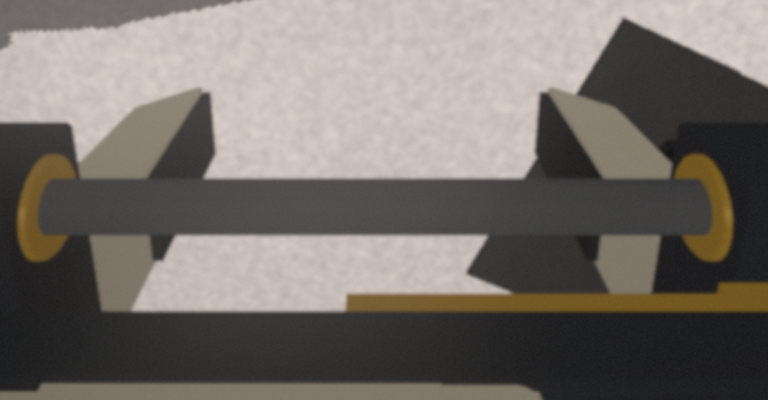

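>>> {"api": "drive_tool", "payload": {"increments": [[[0,0,-1,0,0,0,0],[0,0,-0.5,0,0,0,0],[0,0,0,0,0,0,0]]]}}

```text
time: 2.38
eef_pos: [0.4614, -0.1231, 0.1033]
eef_rot: [-3.141, -0.0, 1.819]
contact_force: [0.4, 0.2, 0.0]
width: 0.0001
```

>>> {"api": "drive_tool", "payload": {"increments": [[[0,0,-0.3,0,0,0,0],[0,0,0,0,0,0,0]]]}}

```text
time: 2.62
eef_pos: [0.4617, -0.1231, 0.1005]
eef_rot: [-3.141, -0.0, 1.819]
contact_force: [-0.4, 0.1, 0.4]
width: 0.0006
```

>>> {"api": "drive_tool", "payload": {"increments": [[[0,0,-0.3,0,0,0,0],[0,0,0,0,0,0,0]]]}}

```text
time: 2.88
eef_pos: [0.4616, -0.1231, 0.0974]
eef_rot: [-3.141, -0.0, 1.819]
contact_force: [0.2, -0.2, -0.4]
width: 0.0005
```

```bash
python3 - <<'E'
from h import *
print(status.sense()['contact_force'])
snap('side','s2',(350,190,400,260),9)
E
```

```text
[ 0.23740251 -0.22919408 -0.38440426]
```

View pics/s2.png

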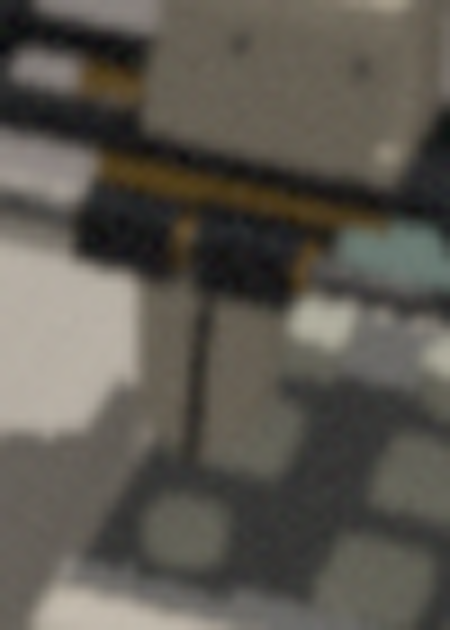

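>>> {"api": "drive_tool", "payload": {"increments": [[[0,0,-0.7,0,0,0,0],[0,0,-0.7,0,0,0,0],[0,0,0,0,0,0,0]]]}}

```text
time: 3.3
eef_pos: [0.4611, -0.1229, 0.0828]
eef_rot: [-3.14, -0.001, 1.819]
contact_force: [-0.1, 0.6, 0.3]
width: 0.0003
```

```bash
python3 - <<'E'
from h import *
print(status.sense()['contact_force'])
snap('side','s3',(350,190,400,260),9)
E
```

```text
[-0.05342887  0.6289752   0.29406377]
```

View pics/s3.png

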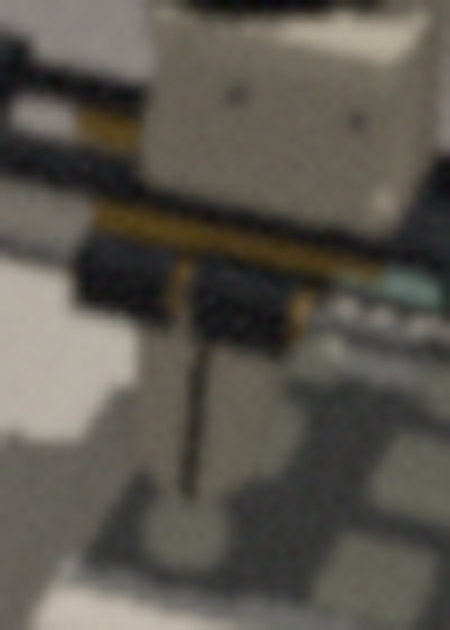

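>>> {"api": "drive_tool", "payload": {"increments": [[[0,0,-0.5,0,0,0,0],[0,0,-0.3,0,0,0,0],[0,0,0,0,0,0,0]]]}}

```text
time: 3.72
eef_pos: [0.4615, -0.1231, 0.0754]
eef_rot: [-3.141, -0.0, 1.819]
contact_force: [-0.6, -0.3, 0.6]
width: 0.0004
```

>>> {"api": "drive_tool", "payload": {"increments": [[[0,0,-0.2,0,0,0,0],[0,0,-0.2,0,0,0,0],[0,0,0,0,0,0,0]]]}}

```text
time: 4.1
eef_pos: [0.4619, -0.1232, 0.0717]
eef_rot: [3.141, 0.0, 1.819]
contact_force: [-0.6, 1.2, 0.9]
width: 0.0003
```

>>> {"api": "drive_tool", "payload": {"increments": [[[0,0,-0.2,0,0,0,0],[0,0,0,0,0,0,0]]]}}

```text
time: 4.35
eef_pos: [0.4619, -0.1232, 0.0697]
eef_rot: [3.141, 0.0, 1.819]
contact_force: [0.7, 0.1, 2.4]
width: 0.0003
```

>>> {"api": "drive_tool", "payload": {"increments": [[[0,0,-0.2,0,0,0,0],[0,0,0,0,0,0,0]]]}}

```text
time: 4.6
eef_pos: [0.4619, -0.1232, 0.0677]
eef_rot: [3.141, 0.0, 1.819]
contact_force: [-0.3, -0.7, 3.4]
width: 0.0005
```

>>> {"api": "drive_tool", "payload": {"increments": [[[0,0,-0.2,0,0,0,0],[0,0,0,0,0,0,0]]]}}

```text
time: 4.85
eef_pos: [0.4619, -0.1232, 0.0661]
eef_rot: [-3.141, 0.001, 1.819]
contact_force: [-2.6, 0.1, 10.7]
width: 0.0005
```

>>> {"api": "drive_tool", "payload": {"increments": [[[0,0,0.5,0,0,0,0],[0,0,3,0,0,0,0],[0,0,4,0,0,0,0],[0,3,2.5,0,0,-6,9],[0,5,0,0,0,-8,9],[0,5,0,0,0,-8,9],[0,5,0,0,0,-8.6,9],[-0.5,4.5,0,0,0,0,9],[0,0,0,0,0,0,9]]]}}

```text
time: 5.98
eef_pos: [0.4557, 0.1062, 0.1657]
eef_rot: [-3.141, -0.002, 1.292]
contact_force: [-0.2, -0.0, -0.3]
width: 0.0558
```

```bash
python3 - <<'E'
from h import *
snap('top','t4',(120,150,470,370),2.2)
snap('wrist','w4')
st=status.sense(); print(st['eef_pos'],st['eef_rot'],st['q'])
E
```

```text
[0.45632453 0.10178076 0.16523381] [-3.14094838e+00  6.43491454e-04  1.28607138e+00] [ 0.50102296  0.29318007 -0.89344514  2.01577557  0.27895005  0.95841964
 -0.81913933]
```

View pics/t4.png

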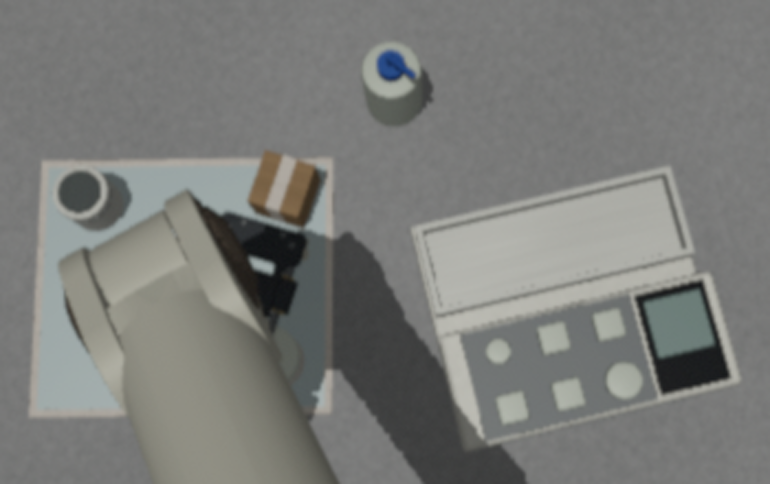

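View pics/w4.png

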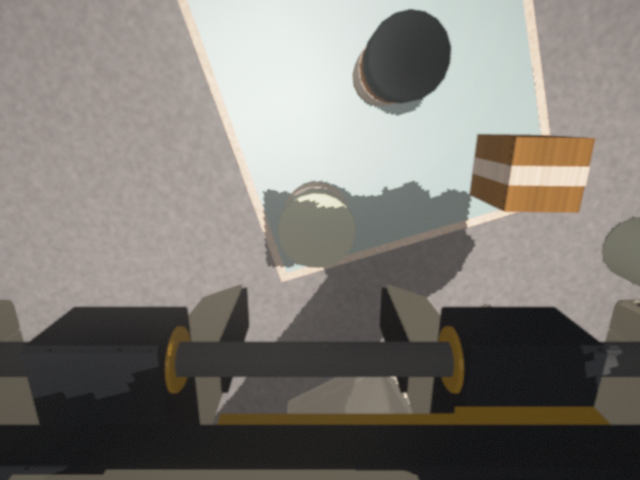

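```bash
python3 - <<'E'
from h import *
print(proj('w4',(.4572,.1019,.07)), ray('w4',317,230,.07), ray('w4',314,230,.07))
E
```

```text
[313.82707745 230.97176975] [0.45973291 0.10196853 0.07      ] [0.45753988 0.10260187 0.07      ]
```

>>> {"api": "drive_tool", "payload": {"increments": [[[0.1,0,-2,0,0,0,9.18],[0,0,-2,0,0,0,9.18],[0,0,-3.5,0,0,0,9.18],[0,0,-3.5,0,0,0,9.18],[0,0,-3,0,0,0,9.18],[0,0,-1.5,0,0,0,9.18],[0,0,-0.4,0,0,0,9.18],[0,0,0,0,0,0,9.18]]]}}

```text
time: 7.08
eef_pos: [0.4583, 0.1016, 0.0071]
eef_rot: [3.141, -0.0, 1.284]
contact_force: [0.9, 0.6, 0.6]
width: 0.0919
```

>>> {"api": "drive_tool", "payload": {"increments": [[[0,0,0,0,0,0,7],[0,0,0,0,0,0,5.5],[0,0,0,0,0,0,5],[0,0,0,0,0,0,5],[0,0,0,0,0,0,5]]], "newtons": 30}}

```text
time: 7.7
eef_pos: [0.4579, 0.1019, 0.0069]
eef_rot: [3.141, 0.0, 1.285]
contact_force: [-0.9, -0.6, 4.0]
width: 0.0597
```

>>> {"api": "drive_tool", "payload": {"increments": [[[0,0,1,0,0,0,5],[0,0,3,0,0,0,5],[0,0,4,0,0,0,5],[0,0,4,0,0,0,5],[1.5,-3,2,0,0,5,5],[2.5,-5,0,0,0,8,5],[2.5,-5,0,0,0,8,5],[2,-4,0,0,0,6,5],[1.3,-2.2,0,0,0,3.6,5],[0,0,0,0,0,0,5]]]}}

```text
time: 8.95
eef_pos: [0.556, -0.0929, 0.1462]
eef_rot: [-3.141, -0.001, 1.814]
contact_force: [-0.2, -0.4, -2.7]
width: 0.0595
```

```bash
python3 - <<'E'
from h import *
snap('side','s5',(270,150,450,300),4.4)
snap('wrist','w5')
st=status.sense(); print(st['eef_pos'],st['eef_rot'],st['q'],st['width'],st['contact_force'])
for a in [(-.04,-.127),(-.04,.127),(.04,.127),(0,.092)]:
    a=np.array(a); Rz=R.from_euler('z',14.2,degrees=True).as_matrix()
    P=np.array([.5782,-.1793,.06])+Rz@np.r_[a,0]; print(a,P,proj('w5',P),(proj('s5',P)-[270,150])*4.4)
E
```

```text
[ 0.55510926 -0.08943603  0.14649475] [-3.14100164e+00 -1.33375463e-03  1.81809276e+00] [ 0.79653879  0.52571158 -0.89505249  1.81276418  0.47172266  1.03383193
 -0.03516398] 0.05946612197731465 [ 0.52105909  0.40172246 -2.06813852]
[-0.04  -0.127] [ 0.57057622 -0.31223185  0.06      ] [270.04816978 464.10955418] [455.72747196 288.28407919]
[-0.04   0.127] [ 0.50826815 -0.06599274  0.06      ] [257.26273013 184.09688962] [318.33519868 497.72434394]
[0.04  0.127] [ 0.58582378 -0.04636815  0.06      ] [369.88467916 183.88695056] [192.1645887 462.8216208]
[0.    0.092] [ 0.55563172 -0.09011103  0.06      ] [313.67140205 231.39377133] [277.24143848 448.01508215]
```

View pics/s5.png

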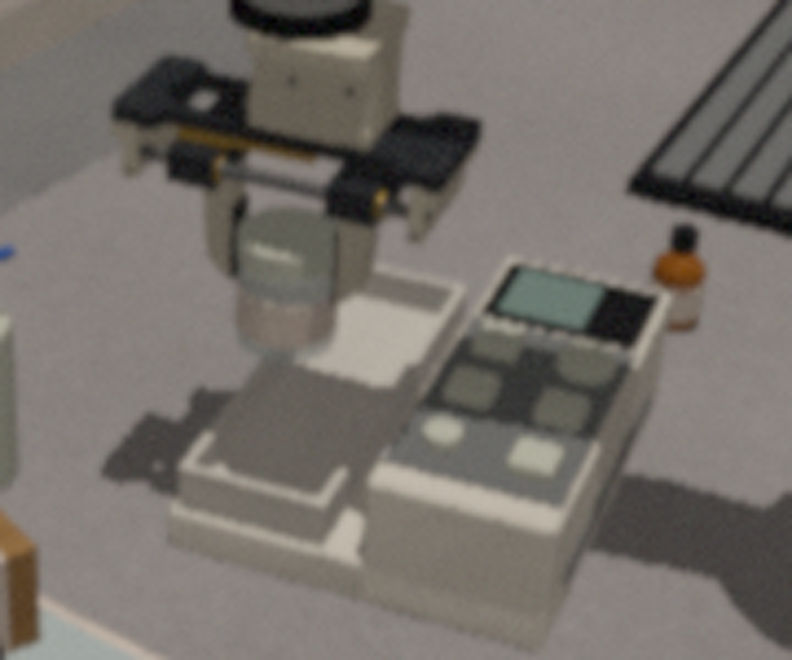

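View pics/w5.png

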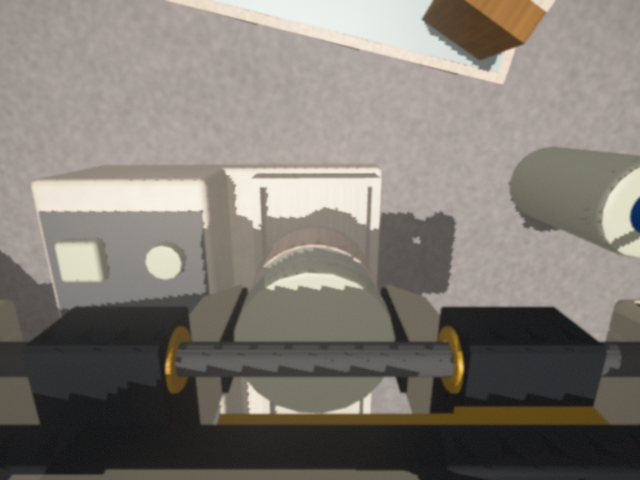

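>>> {"api": "drive_tool", "payload": {"increments": [[[0.05,-0.05,-3,0,0,0,5],[0,0,-3,0,0,0,5],[0,0,-2.5,0,0,0,5],[0,0,-1,0,0,0,5],[0,0,-0.4,0,0,0,5],[0,0,0,0,0,0,5]]]}}

```text
time: 9.8
eef_pos: [0.5568, -0.0902, 0.0483]
eef_rot: [3.141, 0.0, 1.819]
contact_force: [0.1, -0.6, -1.5]
width: 0.0597
```

>>> {"api": "drive_tool", "payload": {"increments": [[[0,0,-0.2,0,0,0,5],[0,0,-0.1,0,0,0,5],[0,0,0,0,0,0,5]]]}}

```text
time: 10.18
eef_pos: [0.5563, -0.0908, 0.0448]
eef_rot: [3.141, 0.0, 1.818]
contact_force: [-0.1, -0.7, -2.7]
width: 0.0594
```

>>> {"api": "drive_tool", "payload": {"increments": [[[0,0,-0.1,0,0,0,5],[0,0,0,0,0,0,5]]]}}

```text
time: 10.42
eef_pos: [0.5562, -0.0906, 0.0436]
eef_rot: [-3.142, -0.0, 1.819]
contact_force: [0.2, -0.2, -3.7]
width: 0.0598
```

>>> {"api": "drive_tool", "payload": {"increments": [[[0,0,-0.1,0,0,0,5],[0,0,0,0,0,0,5]]]}}

```text
time: 10.68
eef_pos: [0.5564, -0.0906, 0.0429]
eef_rot: [3.142, 0.0, 1.819]
contact_force: [-2.2, -0.3, 1.9]
width: 0.0594
```

>>> {"api": "drive_tool", "payload": {"increments": [[[0,0,0,0,0,0,7],[0,0,0,0,0,0,8],[0,0,0,0,0,0,8],[0,0,2,0,0,0,8],[0,0,4,0,0,0,8],[0,2,5,0,0,0,8],[0,5,3,0,0,-5,9],[0,6,0,0,0,-8,9],[0,6,0,0,0,-8,9],[0,6,0,0,0,-8,9]]]}}

```text
time: 11.92
eef_pos: [0.5565, 0.1613, 0.1844]
eef_rot: [3.14, -0.001, 1.308]
contact_force: [1.3, -0.7, -0.1]
width: 0.0898
```

```bash
python3 - <<'E'
from h import *
snap('top','t6',(120,150,470,370),2.2)
st=status.sense(); print(st['eef_pos'],st['eef_rot'],st['q'])
E
```

```text
[0.55416942 0.17405513 0.18560136] [ 3.14065663 -0.00906329  1.31240961] [ 0.29051544  0.48065935 -0.83746004  1.73890377  0.39042535  1.09229974
 -0.93010327]
```

View pics/t6.png

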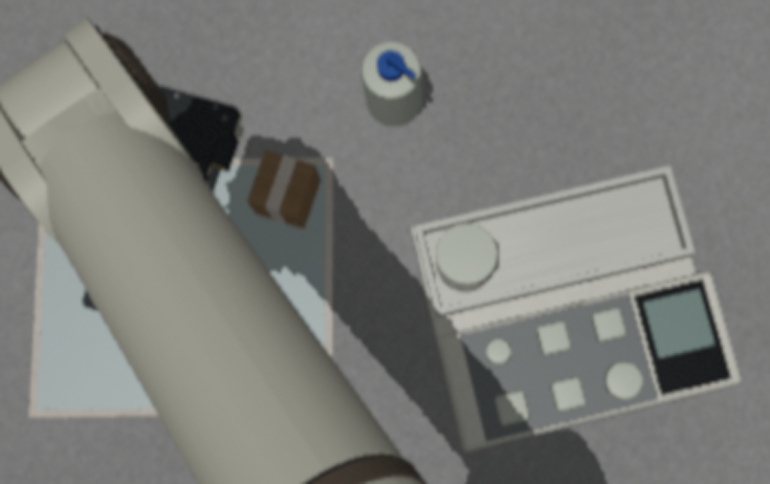

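>>> {"api": "drive_tool", "payload": {"increments": [[[2,4,-1,0,0,0,9.18],[2,4,-1,0,0,0,9.18],[2.2,4.2,0,0,0,-1.6,9.18],[0,0,0,0,0,0,9.18],[0,0,0,0,0,0,9.18]]]}}

```text
time: 12.6
eef_pos: [0.618, 0.2811, 0.1632]
eef_rot: [3.142, 0.0, 1.286]
contact_force: [-0.3, -0.7, 0.5]
width: 0.092
```

```bash
python3 - <<'E'
from h import *
snap('wrist','w7'); snap('side','s7')
st=status.sense(); print(st['eef_pos'],st['eef_rot'],st['q'])
print(proj('w7',(.6165,.296,.072)))
E
```

```text
[0.61848613 0.27950351 0.16314764] [3.14092884e+00 8.68373776e-04 1.28332423e+00] [ 0.03459405  0.66994079 -0.76366172  1.49581656  0.48587725  1.17223077
 -1.09898147]
[303.94387395 212.78478752]
```

View pics/w7.png

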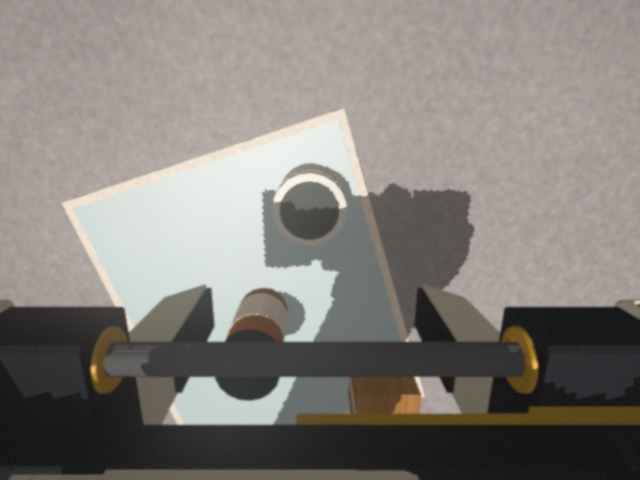

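View pics/s7.png

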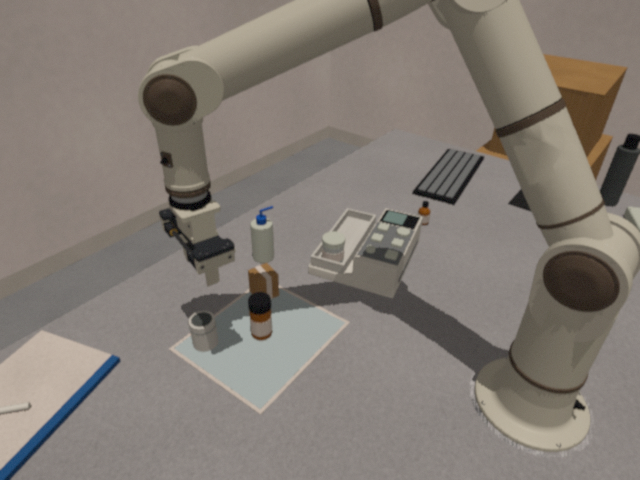

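>>> {"api": "drive_tool", "payload": {"increments": [[[-0.1,1.7,-2,0,0,0,9.18],[0,0,-3.5,0,0,0,9.18],[0,0,-3.5,0,0,0,9.18],[0,0,-3.5,0,0,0,9.18],[0,0,-2,0,0,0,9.18],[0,0,-1.1,0,0,0,9.18],[0,0,0,0,0,0,9.18]]]}}

```text
time: 13.58
eef_pos: [0.617, 0.2985, 0.0063]
eef_rot: [-3.141, 0.0, 1.285]
contact_force: [0.4, -0.2, -0.0]
width: 0.092
```

```bash
python3 - <<'E'
from h import *
snap('wrist','w8')
st=status.sense(); print(st['eef_pos'],st['eef_rot'],st['contact_force'])
E
```

```text
[0.61768449 0.29889563 0.00729471] [ 3.14102229e+00 -9.40985585e-04  1.28456235e+00] [-0.09706472 -0.78669123 -0.72168621]
```

View pics/w8.png

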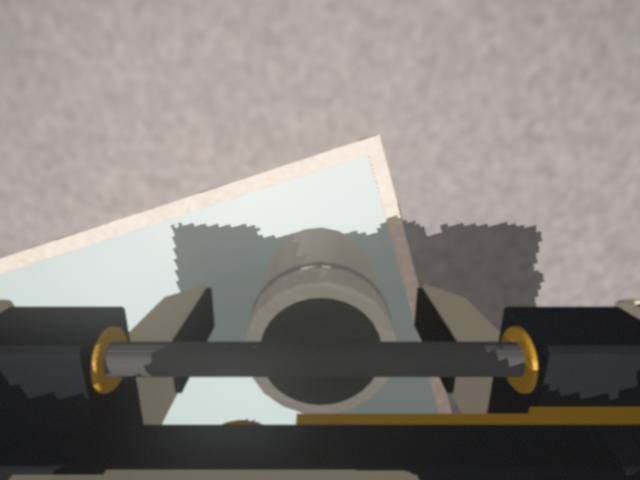

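>>> {"api": "drive_tool", "payload": {"increments": [[[0,-0.15,0,0,0,0,7],[0,0,0,0,0,0,5],[0,0,0,0,0,0,4.6],[0,0,0,0,0,0,4.6],[0,0,0,0,0,0,4.6]]], "newtons": 30}}

```text
time: 14.25
eef_pos: [0.6179, 0.2968, 0.007]
eef_rot: [3.141, -0.0, 1.284]
contact_force: [1.0, -0.8, 0.7]
width: 0.0555
```

>>> {"api": "drive_tool", "payload": {"increments": [[[0,0,1,0,0,0,4.6],[0,0,3,0,0,0,4.6],[0,0,4,0,0,0,4.6],[0,0,4,0,0,0,4.6],[-0.2,-2,3,0,0,2,4.6],[-0.5,-4,1,0,0,3,4.6],[-0.6,-5,0,0,0,4,4.6],[-0.6,-5,0,0,0,4,4.6],[-0.6,-5,0,0,0,4,4.6],[-0.6,-5,0,0,0,4,4.6]]]}}

```text
time: 15.5
eef_pos: [0.5854, 0.0354, 0.1668]
eef_rot: [-3.141, 0.0, 1.654]
contact_force: [0.3, -0.0, -2.0]
width: 0.056
```

>>> {"api": "drive_tool", "payload": {"increments": [[[-0.5,-5,0,0,0,4,4.6],[-0.5,-5,0,0,0,4,4.6],[-0.4,-5,0,0,0,1.6,4.6],[-0.16,-3.9,0,0,0,0,4.6],[0,0,0,0,0,0,4.6],[0,0,0,0,0,0,4.6]]]}}

```text
time: 16.25
eef_pos: [0.5704, -0.1511, 0.1667]
eef_rot: [-3.142, -0.001, 1.819]
contact_force: [-0.2, 0.4, -3.0]
width: 0.0554
```

```bash
python3 - <<'E'
from h import *
snap('wrist','w9');snap('side','s9',(270,150,450,300),4.4)
st=status.sense(); print(st['eef_pos'],st['eef_rot'],st['contact_force'],st['width'],st['time'])
E
```

```text
[ 0.5707214  -0.15005628  0.16688234] [ 3.14132768e+00 -7.46376951e-04  1.82132047e+00] [ 9.96483568e-04  4.16347337e-01 -1.80385955e+00] 0.05587713060787823 16.35
```

View pics/w9.png

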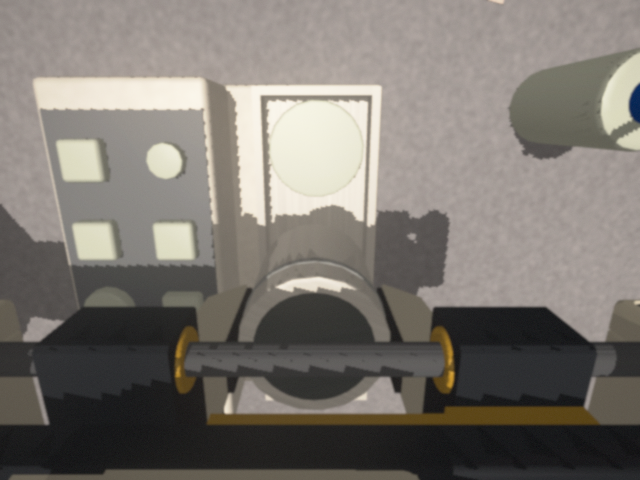

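View pics/s9.png

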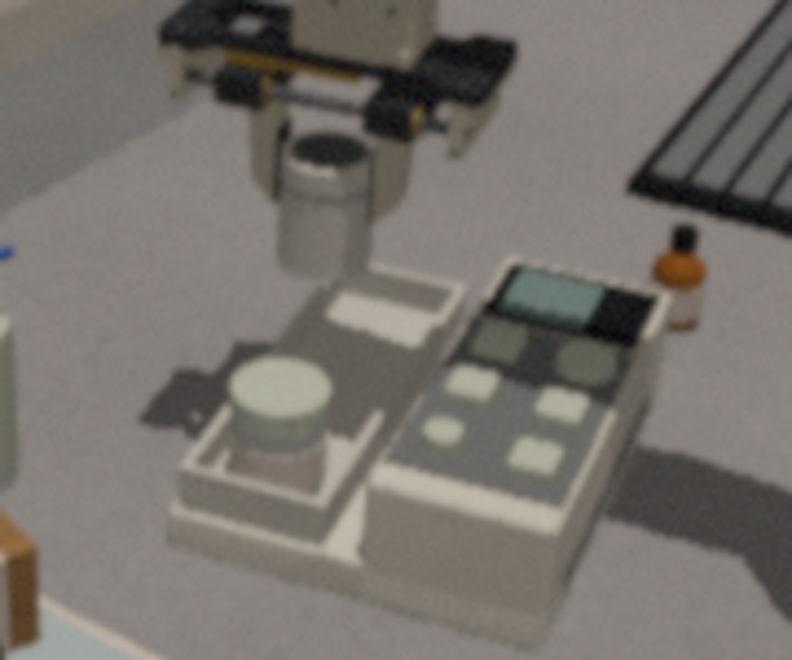

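```bash
python3 - <<'E'
from h import *
Rz=R.from_euler('z',14.2,degrees=True).as_matrix()
C=np.array([.5782,-.1793,.0])
for p in [(313,149)]: print(Rz.T@(ray('w9',*p,.106)-C))
for p,z in [((316-3,99),.06),((382-3,86),.06)]: print(Rz.T@(ray('w9',*p,z)-C))
import cv2
im=cv2.imread('pics/raw_t6.png'); 
p=(120+467/2.2,150+255/2.2); print(Rz.T@(ray('t6',*p,.106)-C))
E
```

```text
[-0.00059223  0.09069813  0.106     ]
[-0.00072284  0.12249823  0.06      ]
[0.04612237 0.13121221 0.06      ]
[-0.0029593   0.09135865  0.106     ]
```

>>> {"api": "drive_tool", "payload": {"increments": [[[0.05,-0.3,-3,0,0,0,4.6],[0,0,-3.5,0,0,0,4.6],[0,0,-3,0,0,0,4.6],[0,0,-1.8,0,0,0,4.6],[0,0,-0.6,0,0,0,4.6],[0,0,-0.2,0,0,0,4.6],[0,0,0,0,0,0,4.6],[0,0,0,0,0,0,4.6]]]}}

```text
time: 17.35
eef_pos: [0.5718, -0.1554, 0.0465]
eef_rot: [3.14, 0.001, 1.818]
contact_force: [0.3, -0.5, -2.8]
width: 0.0557
```

>>> {"api": "drive_tool", "payload": {"increments": [[[0,0,-0.1,0,0,0,4.6],[0,0,0,0,0,0,4.6]]]}}

```text
time: 17.6
eef_pos: [0.5712, -0.1553, 0.0447]
eef_rot: [3.141, 0.0, 1.818]
contact_force: [0.6, 0.6, -3.2]
width: 0.0557
```

>>> {"api": "drive_tool", "payload": {"increments": [[[0,0,-0.1,0,0,0,4.6],[0,0,0,0,0,0,4.6]]]}}

```text
time: 17.85
eef_pos: [0.5711, -0.1551, 0.0435]
eef_rot: [-3.141, -0.0, 1.819]
contact_force: [-0.5, 0.5, -1.6]
width: 0.0555
```

>>> {"api": "drive_tool", "payload": {"increments": [[[0,0,-0.1,0,0,0,4.6],[0,0,0,0,0,0,4.6]]]}}

```text
time: 18.1
eef_pos: [0.5713, -0.1551, 0.0429]
eef_rot: [3.142, 0.0, 1.819]
contact_force: [-1.7, 0.1, 1.6]
width: 0.056
```

>>> {"api": "drive_tool", "payload": {"increments": [[[0,0,0,0,0,0,7],[0,0,0,0,0,0,8],[0,0,0,0,0,0,8],[0,0,2,0,0,0,8],[0,0,4,0,0,0,8],[0,1,4,0,0,0,8],[1,4,3,0,0,-4,9],[1.2,5,0,0,0,-6,9],[1.2,5,0,0,0,-7,9],[1.2,5,0,0,0,-7,9]]]}}

```text
time: 19.35
eef_pos: [0.6178, 0.0465, 0.1745]
eef_rot: [3.14, -0.0, 1.396]
contact_force: [0.9, -0.1, -0.4]
width: 0.0901
```

>>> {"api": "drive_tool", "payload": {"increments": [[[1.2,4.5,0,0,0,-6.6,9.18],[0,0,0,0,0,0,9.18],[0,0,0,0,0,0,9.18]]]}}

```text
time: 19.73
eef_pos: [0.6293, 0.0896, 0.1735]
eef_rot: [3.141, 0.0, 1.286]
contact_force: [0.6, -0.7, -0.2]
width: 0.0919
```

```bash
python3 - <<'E'
from h import *
snap('wrist','w10');snap('side','s10');snap('top','t10')
crop('side' and 's10','s10b',(150,150,450,375),2.6)
st=status.sense(); print(st['eef_pos'],st['eef_rot'],st['time'])
E
```

```text
[0.62928254 0.08759958 0.17280847] [3.14133251e+00 9.22068826e-04 1.28219114e+00] 19.875
```

View pics/w10.png

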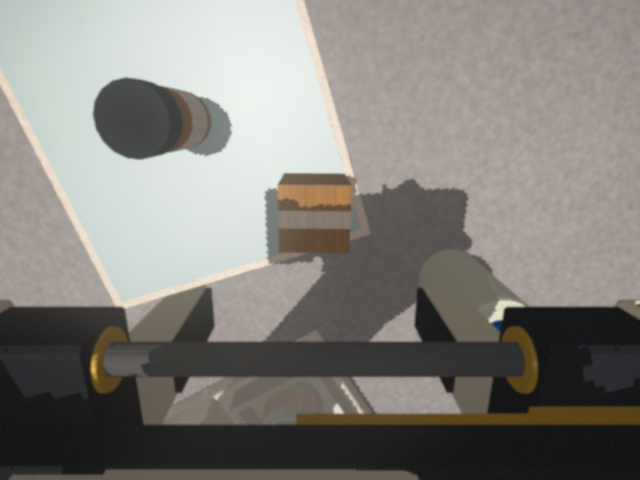

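View pics/s10b.png

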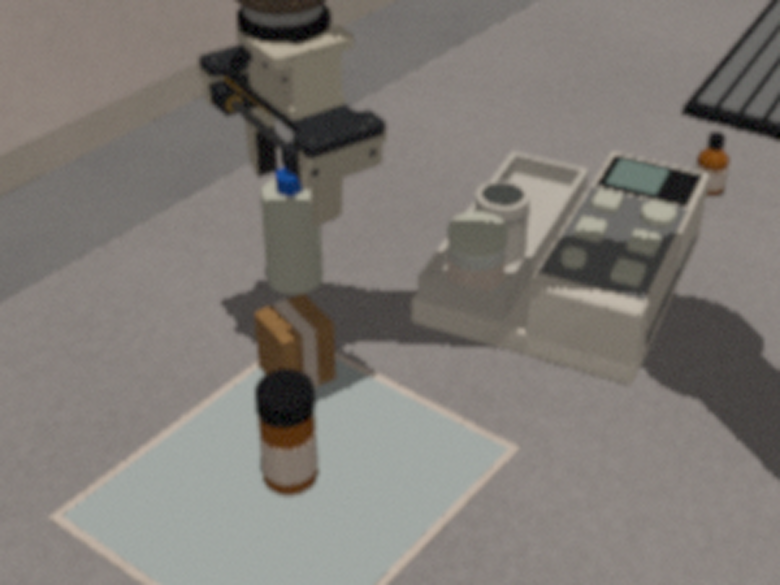

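View pics/t10.png

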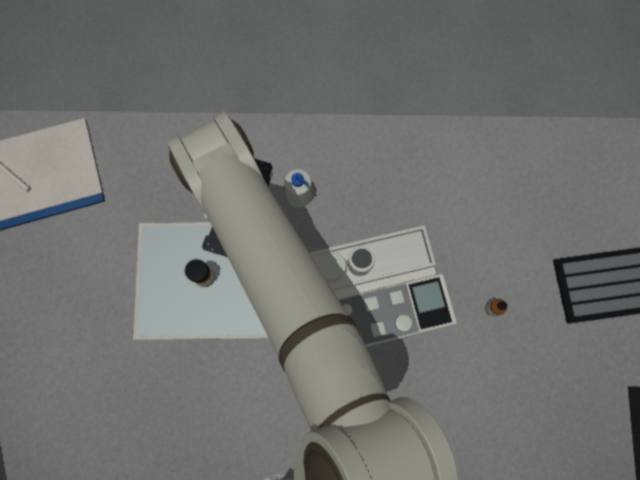

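```bash
python3 - <<'E'
from h import *
print(ray('w10',311.5,218,.07), proj('w10',(.6303,.0945,.07)), [ray('w10',u,218,.07) for u in(274,349)])
# wash bottle from top0: base circle
crop('top0','c3',(270,150,330,220),10)
for z in (.16,.12): print(ray('top0',130+671/4,160+85/4,z))
E
```

```text
[0.63108272 0.09629873 0.07      ] [311.18719673 220.43520993] [array([0.60318437, 0.10445848, 0.07      ]), array([0.658985  , 0.08813782, 0.07      ])]
[ 0.72276765 -0.0164581   0.16      ]
[ 0.73551904 -0.01499228  0.12      ]
```

View pics/c3.png

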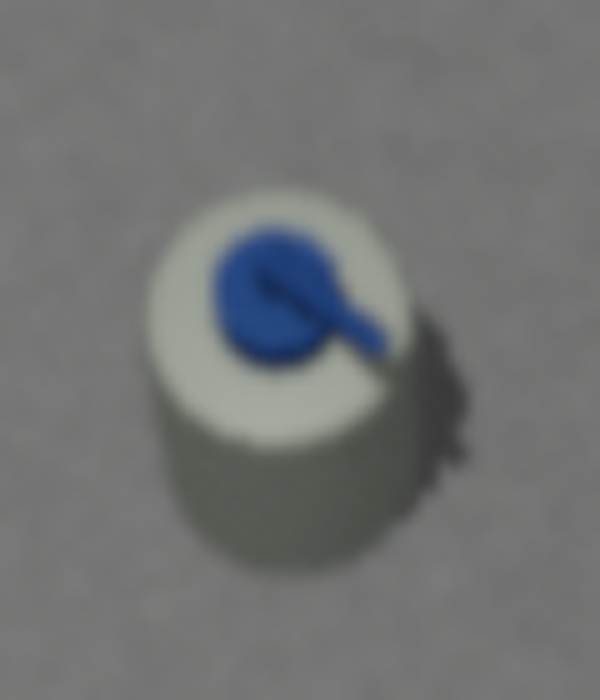

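```bash
python3 - <<'E'
from h import *
print(ray('top0',299.6,194.2,0)); 
for z in (.1,.11,.12,.13,.14):print(z,ray('top0',298,181.4,z))
E
```

```text
[ 0.74177277 -0.01558383  0.        ]
0.1 [ 0.74155681 -0.0148166   0.1       ]
0.11 [ 0.73837172 -0.01517851  0.11      ]
0.12 [ 0.73518663 -0.01554042  0.12      ]
0.13 [ 0.73200154 -0.01590233  0.13      ]
0.14 [ 0.72881645 -0.01626424  0.14      ]
```

>>> {"api": "drive_tool", "payload": {"increments": [[[0.1,0.8,-2,0,0,0,9.18],[0,0,-3.5,0,0,0,9.18],[0,0,-3.5,0,0,0,9.18],[0,0,-3.5,0,0,0,9.18],[0,0,-2.5,0,0,0,9.18],[0,0,-1.3,0,0,0,9.18],[0,0,-0.2,0,0,0,9.18],[0,0,0,0,0,0,9.18]]]}}

```text
time: 20.88
eef_pos: [0.6307, 0.0982, 0.0082]
eef_rot: [3.141, -0.001, 1.285]
contact_force: [0.1, -0.4, -0.1]
width: 0.0917
```

>>> {"api": "drive_tool", "payload": {"increments": [[[0,0,0,0,0,0,7],[0,0,0,0,0,0,5.2],[0,0,0,0,0,0,4.6],[0,0,0,0,0,0,4.6],[0,0,0,0,0,0,4.6]]], "newtons": 30}}

```text
time: 21.5
eef_pos: [0.6305, 0.0979, 0.0079]
eef_rot: [3.141, -0.0, 1.284]
contact_force: [1.1, -0.2, 1.0]
width: 0.0559
```

>>> {"api": "drive_tool", "payload": {"increments": [[[0,0,1,0,0,0,4.6],[0,0,3,0,0,0,4.6],[0,0,4,0,0,0,4.6],[0,0,4,0,0,0,4.6],[-0.4,-2,3.5,0,0,3,4.6],[-0.8,-4,1,0,0,5,4.6],[-0.8,-5,0,0,0,6,4.6],[-0.8,-5,0,0,0,6,4.6],[-0.8,-5,0,0,0,6,4.6],[-0.8,-5,0,0,0,4.6,4.6]]]}}

```text
time: 22.75
eef_pos: [0.5854, -0.1636, 0.173]
eef_rot: [-3.141, 0.0, 1.822]
contact_force: [0.8, -0.7, -1.9]
width: 0.0559
```

>>> {"api": "drive_tool", "payload": {"increments": [[[0,-4,0,0,0,0,4.6],[0,-1,0,0,0,0,4.6],[0,0,0,0,0,0,4.6],[0,0,0,0,0,0,4.6]]]}}

```text
time: 23.25
eef_pos: [0.5865, -0.2096, 0.1729]
eef_rot: [3.141, -0.001, 1.822]
contact_force: [0.5, 0.3, -0.8]
width: 0.0559
```

```bash
python3 - <<'E'
from h import *
snap('wrist','w11');snap('side','s11',(270,150,450,300),4.4)
st=status.sense(); print(st['eef_pos'],st['eef_rot'],st['contact_force'],st['width'],st['time'])
E
```

```text
[ 0.58655152 -0.20981574  0.17294069] [ 3.14117732e+00 -4.69920873e-04  1.82180960e+00] [-0.65367194 -0.65975274 -1.93009735] 0.05596118127862584 23.35
```

View pics/w11.png

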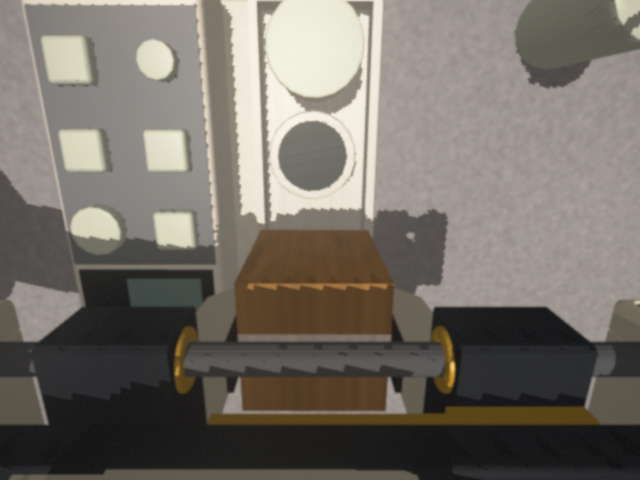

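View pics/s11.png

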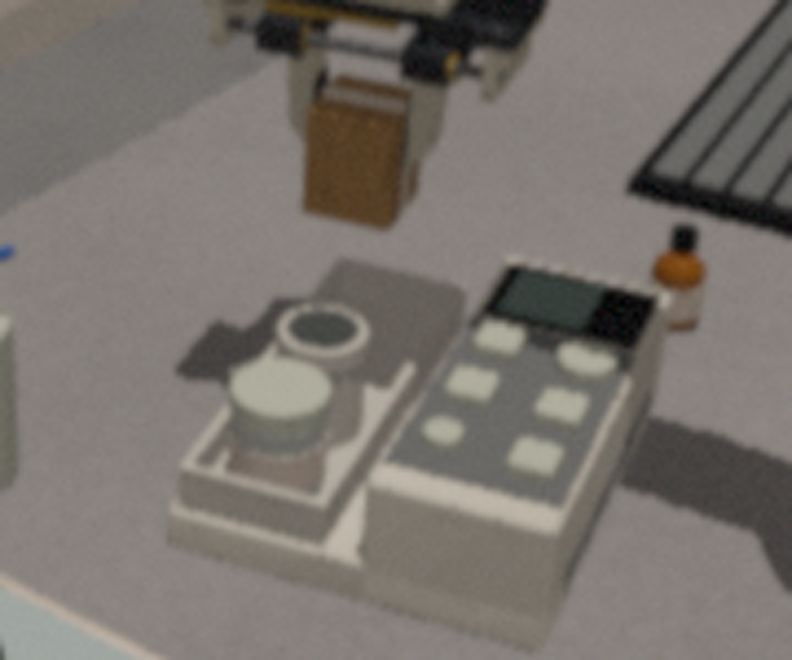

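```bash
python3 - <<'E'
from h import *
Rz=R.from_euler('z',14.2,degrees=True).as_matrix(); C=np.array([.5782,-.1793,.0])
for p,z in [((311,286),.235),((310,155),.108),((310,45),.106)]: print(p,(Rz.T@(ray('w11',*p,z)-C)).round(4))
print(Rz.T@(np.array([.5864,-.2098,0])-C))
E
```

```text
(311, 286) [ 2.00e-04 -8.60e-03  2.35e-01]
(310, 155) [-0.0014  0.026   0.108 ]
(310, 45) [-0.0014  0.0901  0.106 ]
[ 0.00046758 -0.0315796   0.        ]
```

>>> {"api": "drive_tool", "payload": {"increments": [[[0,0,-3,0,0,0,4.6],[0,0,-3.5,0,0,0,4.6],[0,0,-3,0,0,0,4.6],[0,0,-2,0,0,0,4.6],[0,0,-0.8,0,0,0,4.6],[0,0,-0.2,0,0,0,4.6],[0,0,0,0,0,0,4.6],[0,0,0,0,0,0,4.6]]]}}

```text
time: 24.35
eef_pos: [0.5869, -0.2124, 0.0486]
eef_rot: [3.14, 0.001, 1.819]
contact_force: [0.2, -0.1, -0.9]
width: 0.0558
```

>>> {"api": "drive_tool", "payload": {"increments": [[[0,0,-0.1,0,0,0,4.6],[0,0,0,0,0,0,4.6]]]}}

```text
time: 24.6
eef_pos: [0.5862, -0.2123, 0.0468]
eef_rot: [3.141, 0.0, 1.818]
contact_force: [-0.8, -0.0, -0.9]
width: 0.056
```

>>> {"api": "drive_tool", "payload": {"increments": [[[0,0,-0.1,0,0,0,4.6],[0,0,0,0,0,0,4.6]]]}}

```text
time: 24.85
eef_pos: [0.5861, -0.2121, 0.0455]
eef_rot: [-3.141, -0.0, 1.819]
contact_force: [0.5, -0.4, -1.1]
width: 0.056
```

>>> {"api": "drive_tool", "payload": {"increments": [[[0,0,-0.1,0,0,0,4.6],[0,0,0,0,0,0,4.6]]]}}

```text
time: 25.1
eef_pos: [0.5861, -0.2121, 0.0445]
eef_rot: [-3.141, -0.0, 1.819]
contact_force: [0.3, 1.0, -1.5]
width: 0.0561
```

>>> {"api": "drive_tool", "payload": {"increments": [[[0,0,-0.1,0,0,0,4.6],[0,0,0,0,0,0,4.6]]]}}

```text
time: 25.35
eef_pos: [0.5863, -0.2122, 0.0439]
eef_rot: [3.141, 0.0, 1.819]
contact_force: [-1.7, 0.5, 1.1]
width: 0.0561
```

>>> {"api": "drive_tool", "payload": {"increments": [[[0,0,0,0,0,0,7],[0,0,0,0,0,0,8],[0,0,0,0,0,0,8],[0,0,2,0,0,0,8],[0,0,4,0,0,0,8],[0,1,4,0,0,0,8],[-0.4,4,4,0,0,0,9],[-0.6,6,0,0,0,0,9],[-0.6,6,0,0,0,0,9],[-0.6,6,0,0,0,0,9]]]}}

```text
time: 26.6
eef_pos: [0.5643, 0.0197, 0.1855]
eef_rot: [3.14, 0.001, 1.819]
contact_force: [0.8, 1.3, -0.7]
width: 0.09
```

>>> {"api": "drive_tool", "payload": {"increments": [[[-0.6,5,0,0,0,0,9.18],[-0.6,5,0,0,0,0,9.18],[-0.6,5,0,0,0,0,9.18],[-0.6,3,0,0,0,0,9.18],[0,0,0,0,0,0,9.18],[0,0,0,0,0,0,9.18]]]}}

```text
time: 27.35
eef_pos: [0.5406, 0.1971, 0.1843]
eef_rot: [3.141, 0.001, 1.818]
contact_force: [-0.5, 0.5, -1.5]
width: 0.0916
```

```bash
python3 - <<'E'
from h import *
snap('wrist','w12');snap('top','t12',(120,150,470,370),2.2);
st=status.sense(); print(st['eef_pos'],st['eef_rot'],st['time'],proj('w12',(.54,.197,.105)))
E
```

```text
[0.5408399  0.19610826 0.1838556 ] [3.14143785e+00 9.97760283e-04 1.81629255e+00] 27.45 [311.98359018 234.41549492]
```

View pics/w12.png

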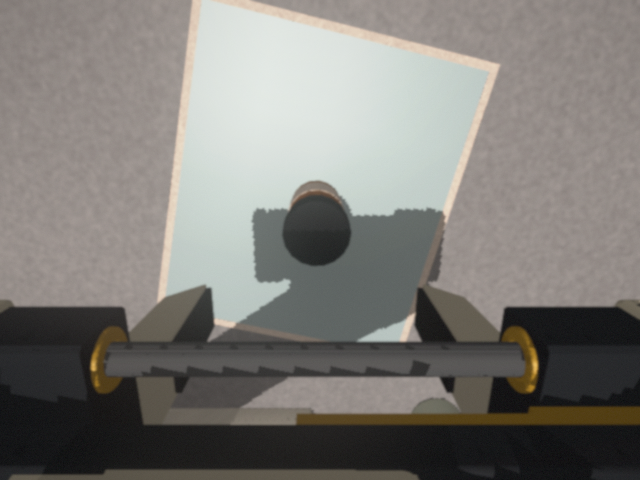

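View pics/t12.png

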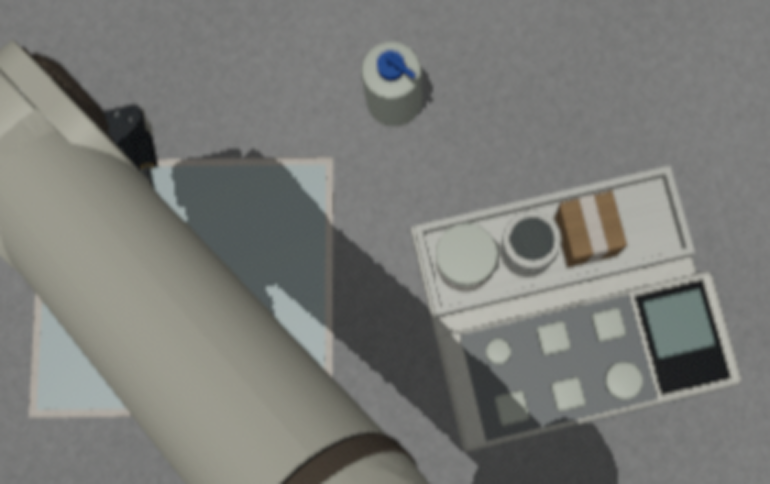

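>>> {"api": "drive_tool", "payload": {"increments": [[[0,0.2,-2,0,0,0,9.18],[0,0,-3,0,0,0,9.18],[0,0,-3.5,0,0,0,9.18],[0,0,-3.5,0,0,0,9.18],[0,0,-2,0,0,0,9.18],[0,0,-0.6,0,0,0,9.18],[0,0,0,0,0,0,9.18]]]}}

```text
time: 28.32
eef_pos: [0.5404, 0.2001, 0.0378]
eef_rot: [3.141, -0.0, 1.819]
contact_force: [0.1, 0.1, 0.5]
width: 0.0919
```

>>> {"api": "drive_tool", "payload": {"increments": [[[0,0,0,0,0,0,6.5],[0,0,0,0,0,0,5],[0,0,0,0,0,0,4],[0,0,0,0,0,0,4],[0,0,0,0,0,0,4]]], "newtons": 30}}

```text
time: 28.95
eef_pos: [0.5405, 0.1999, 0.0378]
eef_rot: [3.141, -0.0, 1.819]
contact_force: [1.1, -0.4, 0.3]
width: 0.0496
```

>>> {"api": "drive_tool", "payload": {"increments": [[[0,0,1,0,0,0,4],[0,0,3,0,0,0,4],[0,0,4,0,0,0,4],[0,0,4,0,0,0,4],[0.3,-2.1,2,0,0,0,4],[0.5,-4,0,0,0,0,4],[0.7,-5,0,0,0,0,4],[0.7,-5,0,0,0,0,4],[0.7,-5,0,0,0,0,4],[0.7,-5,0,0,0,0,4]]]}}

```text
time: 30.2
eef_pos: [0.5759, -0.0627, 0.1781]
eef_rot: [-3.142, 0.0, 1.819]
contact_force: [0.4, 0.1, -2.4]
width: 0.05
```

>>> {"api": "drive_tool", "payload": {"increments": [[[0.7,-5,0,0,0,0,4],[0.7,-5,0,0,0,0,4],[0.6,-5,0,0,0,0,4],[0.5,-4,0,0,0,0,4],[0,-2,0,0,0,0,4],[0,0,0,0,0,0,4],[0,0,0,0,0,0,4]]]}}

```text
time: 31.08
eef_pos: [0.6014, -0.268, 0.1779]
eef_rot: [3.141, -0.002, 1.822]
contact_force: [-1.1, 0.7, -1.6]
width: 0.0495
```

```bash
python3 - <<'E'
from h import *
snap('wrist','w13');snap('side','s13',(270,150,450,300),4.4);snap('top','t13',(300,220,460,360),5)
st=status.sense(); print(st['eef_pos'],st['eef_rot'],st['contact_force'],st['width'],st['time'],st['q'])
E
```

```text
[ 0.60157896 -0.26864915  0.17802489] [ 3.14120507e+00 -4.16889871e-04  1.82198916e+00] [ 0.21918336 -0.43187902 -2.02443674] 0.049554348986077766 31.225 [ 0.95864727  0.65664547 -0.87244335  1.53607583  0.5255536   1.19713503
  0.24497323]
```

View pics/w13.png

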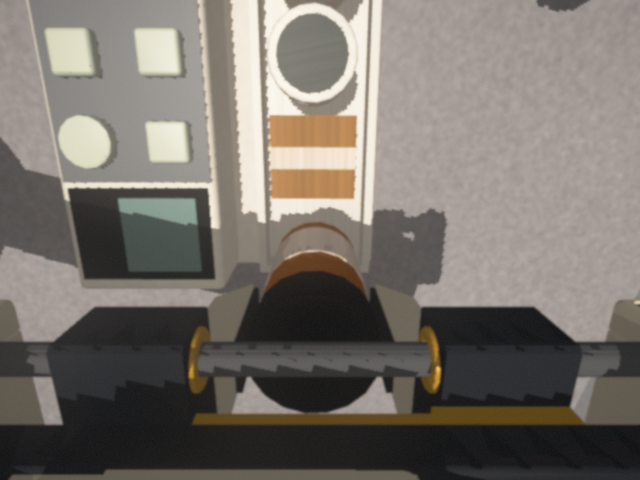

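View pics/s13.png

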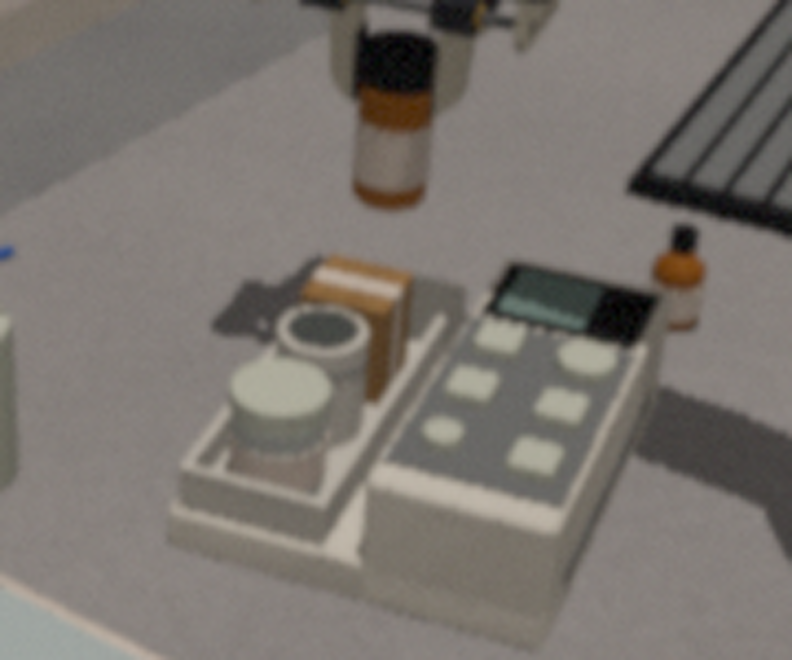

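View pics/t13.png

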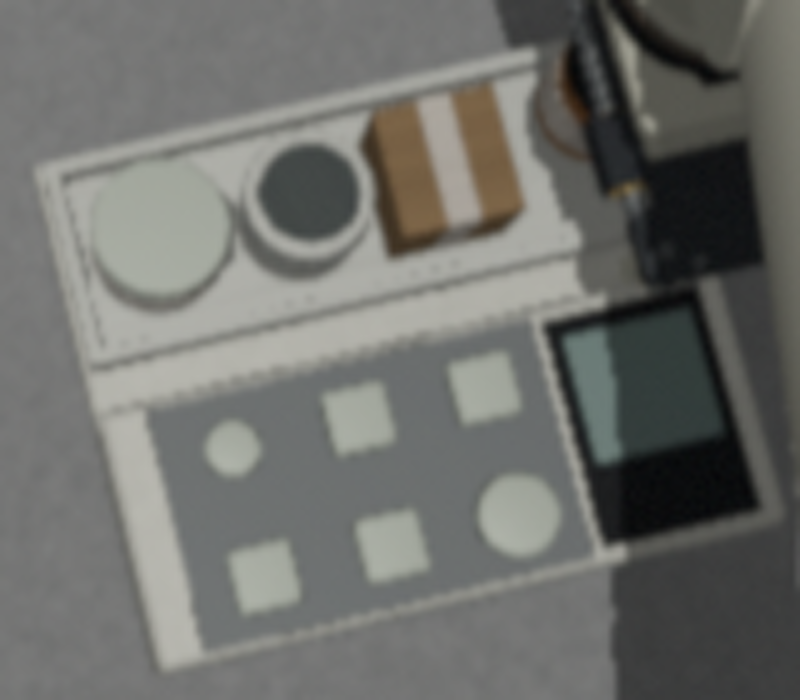

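```bash
python3 - <<'E'
from h import *
Rz=R.from_euler('z',14.2,degrees=True).as_matrix(); C=np.array([.5782,-.1793,.0])
for p,z in [((310,198),.106),((310,115),.106),((311,222),.140),((311,271),.245)]: print(p,(Rz.T@(ray('w13',*p,z)-C)).round(4))
print(Rz.T@(status.sense()['eef_pos']-C))
for yy in(-.1275,): print(proj('w13',C+Rz@np.array([.0,yy,.06])))
E
```

```text
(310, 198) [-0.0013 -0.0635  0.106 ]
(310, 115) [-0.0013 -0.0098  0.106 ]
(311, 222) [-0.0004 -0.0715  0.14  ]
(311, 271) [ 0.0004 -0.0613  0.245 ]
[ 0.00074662 -0.09235415  0.17802489]
[312.03705938 262.58690238]
```

>>> {"api": "drive_tool", "payload": {"increments": [[[0,0.1,-3,0,0,0,4],[0,0,-3,0,0,0,4],[0,0,-2.2,0,0,0,4],[0,0,-1.2,0,0,0,4],[0,0,-0.5,0,0,0,4],[0,0,-0.2,0,0,0,4],[0,0,0,0,0,0,4],[0,0,0,0,0,0,4]]]}}

```text
time: 32.22
eef_pos: [0.6017, -0.2703, 0.0774]
eef_rot: [3.141, 0.001, 1.818]
contact_force: [-0.2, 0.0, -2.2]
width: 0.0496
```

>>> {"api": "drive_tool", "payload": {"increments": [[[0,0,-0.1,0,0,0,4],[0,0,0,0,0,0,4]]]}}

```text
time: 32.48
eef_pos: [0.6011, -0.2702, 0.0757]
eef_rot: [-3.142, 0.0, 1.819]
contact_force: [-0.6, -0.1, -1.1]
width: 0.0493
```

>>> {"api": "drive_tool", "payload": {"increments": [[[0,0,-0.1,0,0,0,4],[0,0,0,0,0,0,4]]]}}

```text
time: 32.72
eef_pos: [0.601, -0.2701, 0.0745]
eef_rot: [-3.141, -0.0, 1.819]
contact_force: [-0.9, -0.2, -1.6]
width: 0.0493
```

>>> {"api": "drive_tool", "payload": {"increments": [[[0,0,-0.1,0,0,0,4],[0,0,0,0,0,0,4]]]}}

```text
time: 32.98
eef_pos: [0.6013, -0.2701, 0.0738]
eef_rot: [3.141, 0.0, 1.819]
contact_force: [0.7, 0.4, -0.9]
width: 0.0492
```

>>> {"api": "drive_tool", "payload": {"increments": [[[0,0,0,0,0,0,4]]]}}

```text
time: 33.1
eef_pos: [0.6012, -0.2702, 0.0738]
eef_rot: [3.141, 0.0, 1.819]
contact_force: [-0.5, -0.5, 0.5]
width: 0.0497
```

Landed at the expected height. Release, lift away and look.

>>> {"api": "drive_tool", "payload": {"increments": [[[0,0,0,0,0,0,6],[0,0,0,0,0,0,7],[0,0,0,0,0,0,7.5],[0,0,2,0,0,0,7.5],[0,0,4,0,0,0,7.5],[0,0,4,0,0,0,7.5],[-2,-1,2,0,0,0,6],[-5,-1,0,0,0,0,3],[-5,-1,0,0,0,0,0],[-5,-1,0,0,0,0,0]]]}}

```text
time: 34.35
eef_pos: [0.4302, -0.3104, 0.1949]
eef_rot: [3.141, 0.002, 1.819]
contact_force: [-0.5, -0.3, 0.8]
width: 0.04
```

```bash
python3 - <<'E'
from h import *
snap('wrist','w14');snap('side','s14',(270,150,450,300),4.4);snap('top','t14',(300,220,460,360),5)
st=status.sense(); print(st['eef_pos'],st['eef_rot'],st['contact_force'],st['width'],st['time'])
E
```

```text
[ 0.42844282 -0.31221412  0.19464891] [-3.13941245e+00  2.23921341e-03  1.81394943e+00] [-0.44682457  0.68793788  0.16069462] 0.027269961370899258 34.5
```

View pics/s14.png

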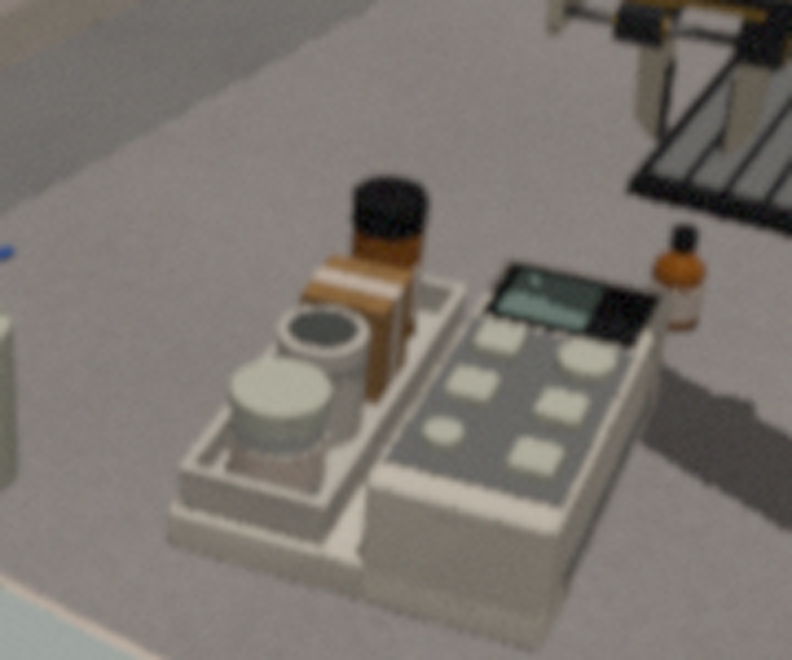

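View pics/t14.png

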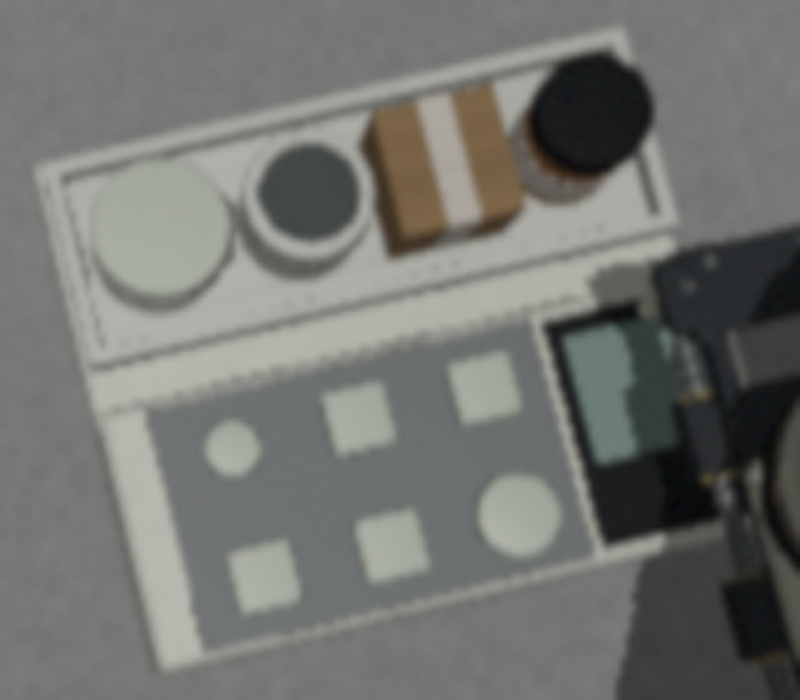

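>>> {"api": "drive_tool", "payload": {"increments": [[[-0.5,4,0,0,0,0,0],[-0.5,4.5,0,0,0,0,0],[-0.5,4.5,0,0,0,0,0],[-0.5,4.7,-2,0,0,0,0],[0,0,-4,0,0,0,0],[0,0,-2,0,0,0,0],[0,0,0,0,0,0,0],[0,0,0,0,0,0,0]]]}}

```text
time: 35.5
eef_pos: [0.4128, -0.1326, 0.1148]
eef_rot: [3.14, 0.001, 1.82]
contact_force: [-0.2, 0.3, -0.2]
width: 0.0005
```

```bash
python3 - <<'E'
from h import *
st=status.sense(); print(st['eef_pos'],st['eef_rot'],st['contact_force'],st['width'],st['time'])
E
```

```text
[ 0.41280277 -0.13258925  0.11483351] [3.13967149e+00 6.23641197e-04 1.81991423e+00] [-0.15041608  0.26429277 -0.1960957 ] 0.0004661834819989927 35.5
```

>>> {"api": "drive_tool", "payload": {"increments": [[[-0.4,-0.25,-1,0,0,0,0],[0,0,-2,0,0,0,0],[0,0,-0.8,0,0,0,0],[0,0,0,0,0,0,0],[0,0,0,0,0,0,0]]]}}

```text
time: 36.12
eef_pos: [0.4076, -0.1357, 0.0761]
eef_rot: [3.141, 0.0, 1.819]
contact_force: [1.3, -0.4, 0.4]
width: 0.0006
```

```bash
python3 - <<'E'
from h import *
snap('side','s15',(290,180,450,300),5)
snap('wrist','w15',(100,180,420,360),2.5)
st=status.sense(); print(st['eef_pos'],st['contact_force'])
E
```

```text
[ 0.40764842 -0.13580553  0.07612734] [-0.04672158  0.21557816 -0.20541249]
```

View pics/s15.png

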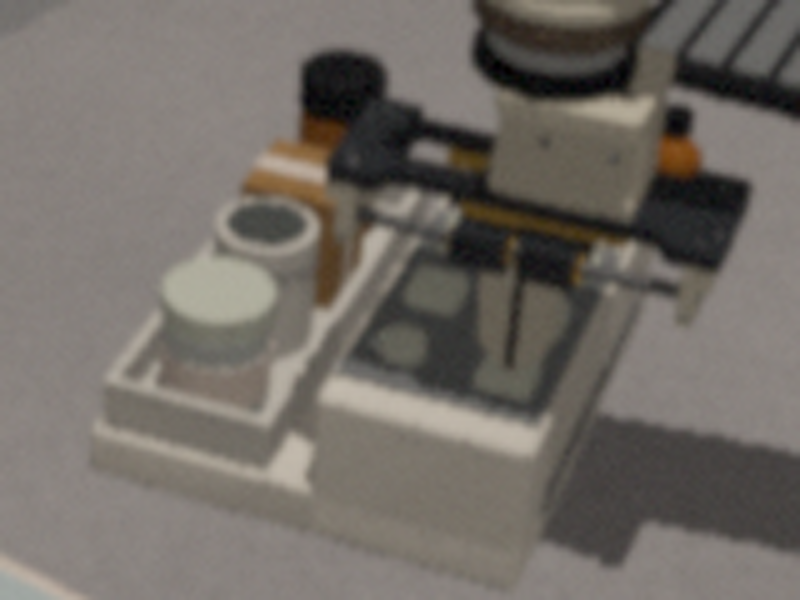

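View pics/w15.png

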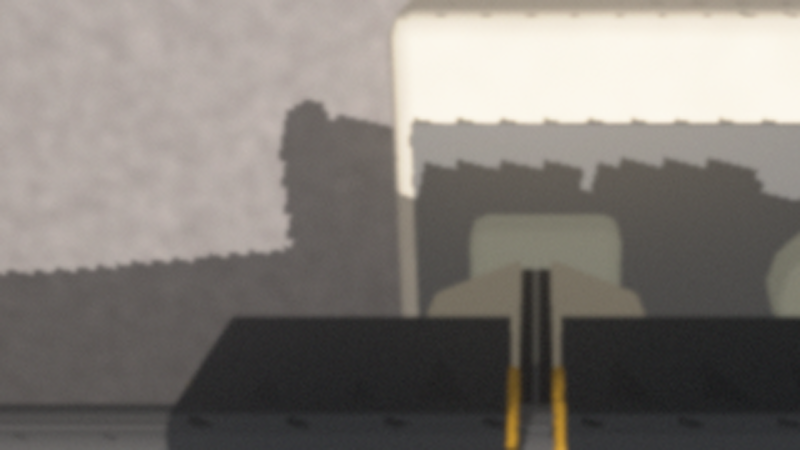

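>>> {"api": "drive_tool", "payload": {"increments": [[[0,0,-0.3,0,0,0,0],[0,0,-0.3,0,0,0,0],[0,0,-0.2,0,0,0,0],[0,0,0,0,0,0,0]]]}}

```text
time: 36.72
eef_pos: [0.4075, -0.1359, 0.0677]
eef_rot: [3.141, 0.0, 1.819]
contact_force: [0.9, -1.7, 3.8]
width: 0.0003
```

>>> {"api": "drive_tool", "payload": {"increments": [[[0,0,-0.2,0,0,0,0],[0,0,0,0,0,0,0]]]}}

```text
time: 36.98
eef_pos: [0.4076, -0.1359, 0.0661]
eef_rot: [3.142, 0.001, 1.819]
contact_force: [-2.4, -1.1, 9.1]
width: 0.0007
```

>>> {"api": "drive_tool", "payload": {"increments": [[[0,0,0.5,0,0,0,0],[0,0,3,0,0,0,0],[0,0,4,0,0,-10,0],[1,-1.2,1,0,0,-10,0],[1,-1.2,0,0,0,-10,0],[1,-1.2,0,0,0,-10,0],[1,-1.2,0,0,0,-10,0],[1,-1.2,0,0,0,-10,0],[1,-1.2,0,0,0,-10,0],[1,-1.2,0,0,0,-10,0]]]}}

```text
time: 38.22
eef_pos: [0.4768, -0.2194, 0.15]
eef_rot: [-3.14, 0.001, 0.417]
contact_force: [0.5, 0.2, -0.6]
width: 0.0004
```

>>> {"api": "drive_tool", "payload": {"increments": [[[1.1,-0.8,0,0,0,-10,0],[0,0,0,0,0,0,0],[0,0,0,0,0,0,0]]]}}

```text
time: 38.6
eef_pos: [0.4873, -0.2267, 0.1501]
eef_rot: [-3.14, 0.001, 0.252]
contact_force: [-0.3, 0.1, -0.8]
width: 0.0005
```

```bash
python3 - <<'E'
from h import *
snap('side','s16',(270,150,450,300),4.4)
st=status.sense(); print(st['eef_pos'],st['eef_rot'],st['q'],st['time'])
E
```

```text
[ 0.48740271 -0.22677864  0.15025954] [-3.14064446e+00  8.58052874e-04  2.51285643e-01] [ 0.90545412  0.39477492 -0.63945369  1.87440626  0.28254608  0.9648749
 -1.17980587] 38.65
```

View pics/s16.png

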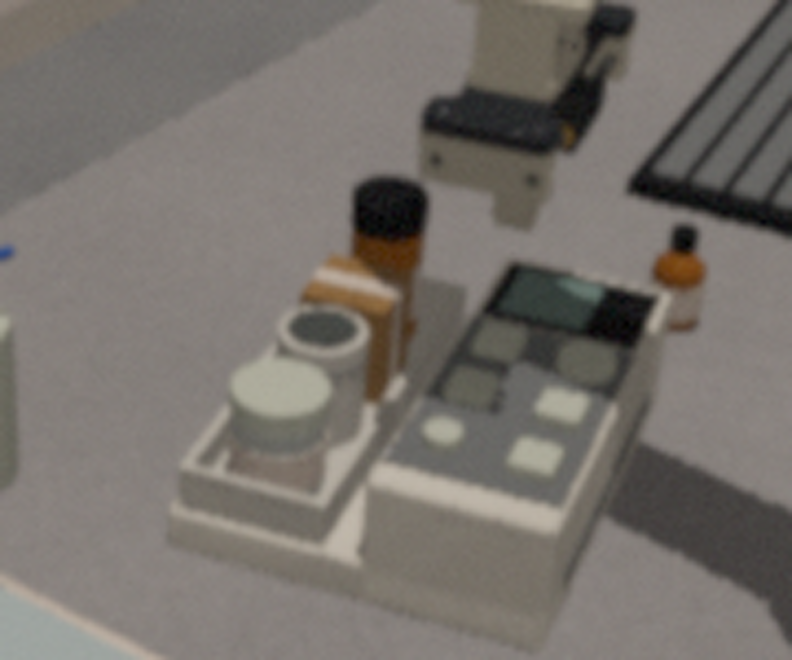

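>>> {"api": "drive_tool", "payload": {"increments": [[[0.1,-0.1,-2,0,0,0,0],[0,0,-3,0,0,0,0],[0,0,-2,0,0,0,0],[0,0,-0.3,0,0,0,0],[0,0,0,0,0,0,0],[0,0,0,0,0,0,0]]]}}

```text
time: 39.4
eef_pos: [0.49, -0.2289, 0.0785]
eef_rot: [3.14, -0.001, 0.248]
contact_force: [0.3, -0.3, -0.5]
width: 0.0002
```

```bash
python3 - <<'E'
from h import *
snap('side','s17',(290,180,450,300),5)
snap('wrist','w17')
st=status.sense(); print(st['eef_pos'],st['contact_force'])
E
```

```text
[ 0.489872   -0.22895616  0.07850561] [-0.29258541 -0.20625322  0.67832933]
```

View pics/s17.png

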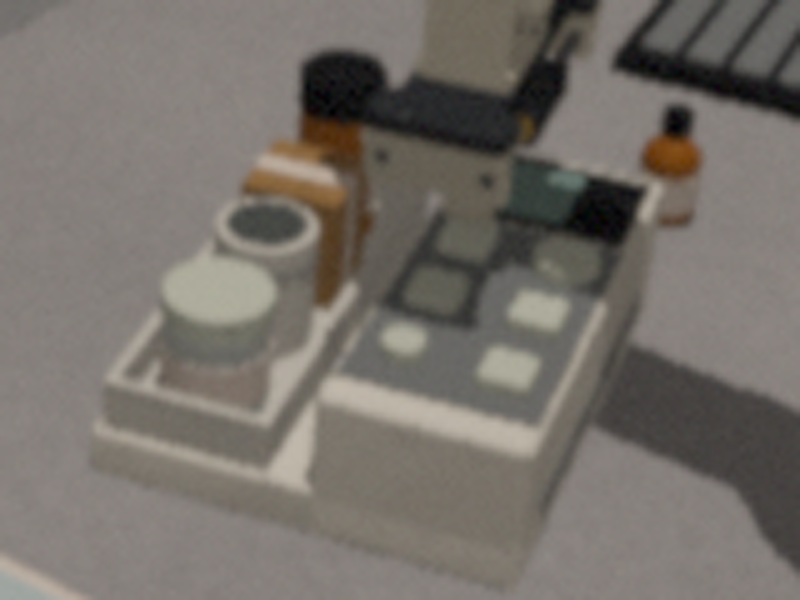

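View pics/w17.png

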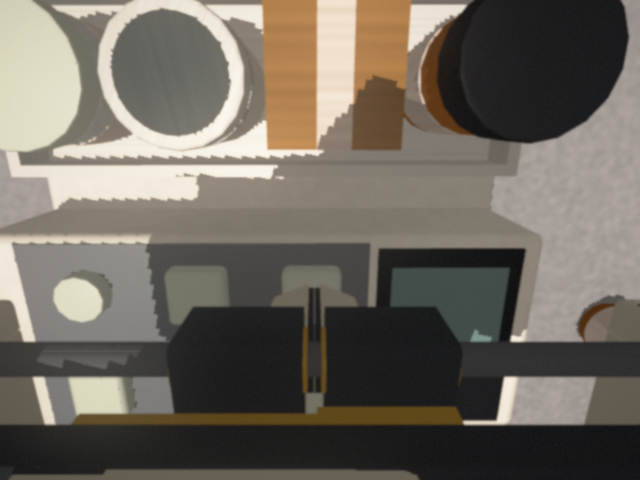

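>>> {"api": "drive_tool", "payload": {"increments": [[[0,0,-0.4,0,0,0,0],[0,0,-0.3,0,0,0,0],[0,0,-0.3,0,0,0,0],[0,0,0,0,0,0,0]]]}}

```text
time: 40.0
eef_pos: [0.4893, -0.2288, 0.0677]
eef_rot: [3.141, -0.0, 0.248]
contact_force: [-1.0, -0.3, 3.5]
width: 0.0004
```

>>> {"api": "drive_tool", "payload": {"increments": [[[0,0,-0.2,0,0,0,0],[0,0,0,0,0,0,0]]]}}

```text
time: 40.25
eef_pos: [0.4894, -0.2289, 0.0662]
eef_rot: [3.141, -0.0, 0.248]
contact_force: [-1.6, -0.2, 8.2]
width: 0.0004
```

>>> {"api": "drive_tool", "payload": {"increments": [[[0,0,0.5,0,0,0,0],[0,0,2,0,0,0,0],[0,0,2,0,0,0,0],[-2,-0.5,0,0,0,0,0],[-2,-0.5,0,0,0,0,0],[-1.3,-0.3,0,0,0,0,0],[0,0,-2,0,0,0,0],[0,0,-1.2,0,0,0,0],[0,0,0,0,0,0,0],[0,0,0,0,0,0,0]]]}}

```text
time: 41.5
eef_pos: [0.4366, -0.2415, 0.0789]
eef_rot: [-3.142, -0.0, 0.248]
contact_force: [-0.4, -0.7, -0.0]
width: 0.0007
```

```bash
python3 - <<'E'
from h import *
snap('side','s18',(290,180,450,300),5)
snap('wrist','w18')
st=status.sense(); print(st['eef_pos'],st['contact_force'])
E
```

```text
[ 0.43678029 -0.24165525  0.07909571] [ 0.66936953 -0.08155987  0.44727915]
```

View pics/s18.png

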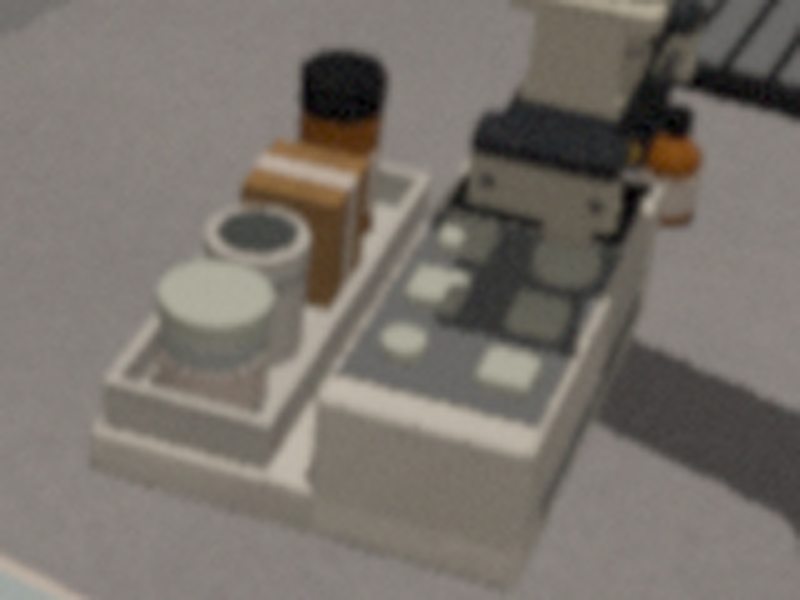

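View pics/w18.png

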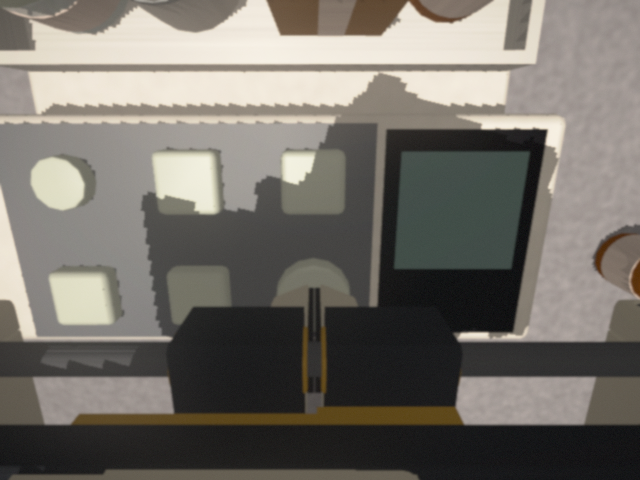

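```bash
python3 - <<'E'
from h import *
snap('top','t19',(300,220,460,360),5)
crop('s18','s18b',(305,185,380,270),8)
E
```

```text
(no output)
```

View pics/t19.png

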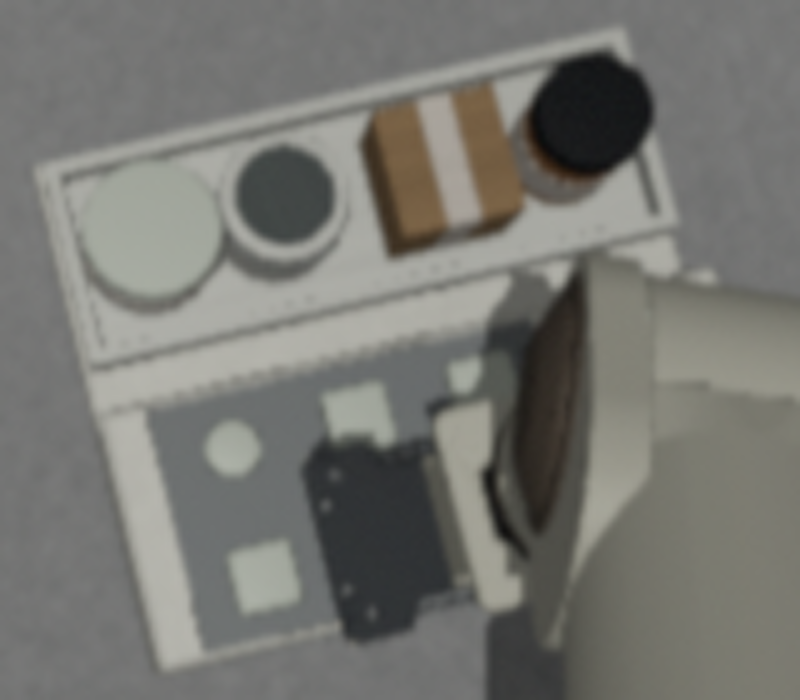

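View pics/s18b.png

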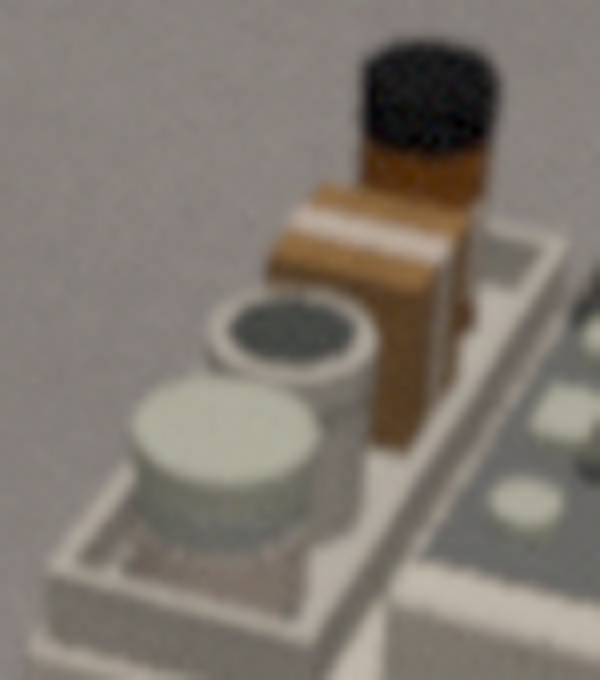

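>>> {"api": "drive_tool", "payload": {"increments": [[[0,0,-0.4,0,0,0,0],[0,0,-0.4,0,0,0,0],[0,0,-0.3,0,0,0,0],[0,0,0,0,0,0,0]]]}}

```text
time: 42.15
eef_pos: [0.4364, -0.2418, 0.0677]
eef_rot: [3.141, -0.0, 0.248]
contact_force: [0.1, -0.5, 5.2]
width: 0.0004
```

>>> {"api": "drive_tool", "payload": {"increments": [[[0,0,-0.2,0,0,0,0],[0,0,0,0,0,0,0]]]}}

```text
time: 42.4
eef_pos: [0.4364, -0.2418, 0.0662]
eef_rot: [3.141, -0.0, 0.248]
contact_force: [-1.5, 0.8, 8.2]
width: 0.0009
```

Pressed; lift clear and away for a last look.

>>> {"api": "drive_tool", "payload": {"increments": [[[0,0,0.5,0,0,0,0],[0,0,3,0,0,0,0],[0,0,5,0,0,0,0],[0,0,5,0,0,0,0],[-1,-4,3,0,0,0,0],[-1,-5,0,0,0,0,0],[-1,-5,0,0,0,0,0],[-1,-5,0,0,0,0,0],[0,0,0,0,0,0,0],[0,0,0,0,0,0,0]]]}}

```text
time: 43.65
eef_pos: [0.3961, -0.4306, 0.2299]
eef_rot: [-3.14, -0.0, 0.248]
contact_force: [1.2, 0.2, 0.9]
width: 0.0005
```

```bash
python3 - <<'E'
from h import *
snap('side','s20',(225,140,445,300),3.6);snap('top','t20',(270,160,520,360),3.2)
st=status.sense(); print(st['eef_pos'],st['contact_force'],np.abs(st['qvel']).max(),st['time'])
E
```

```text
[ 0.39686089 -0.42987463  0.23046253] [-0.70693845  0.05355158 -0.25664139] 0.00574187422928254 43.75
```

View pics/s20.png

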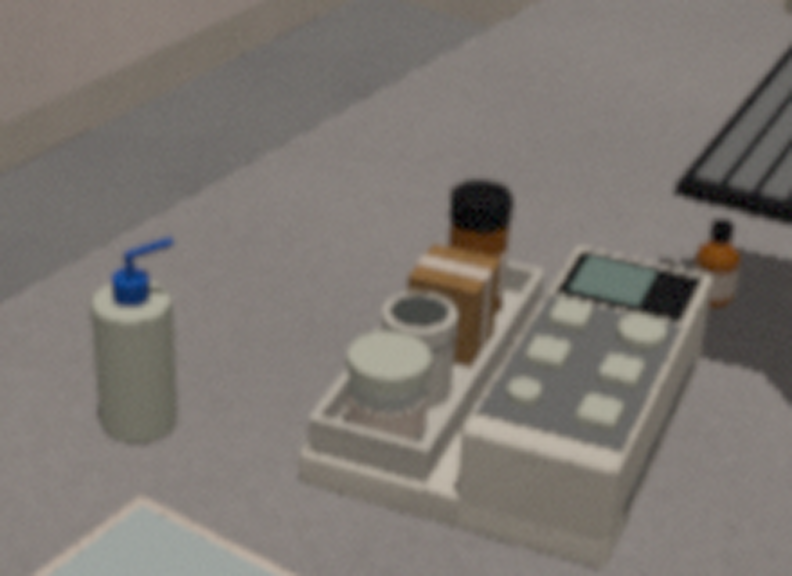

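View pics/t20.png

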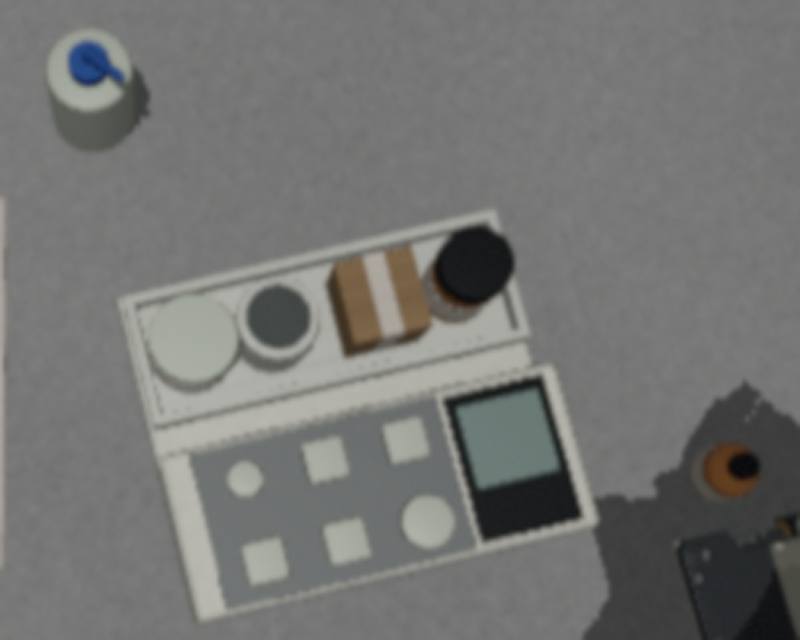

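```bash
python3 -c "
from plant import finish_job; print(finish_job())"
```

```text
the job is handed in; nothing more can be done
None
```

I pressed the wake key, packed the four items present and keyed in programme, timer and start, then handed the job in at about 44 s. No verdict is reported. The items were the wide jar, tin, carton and tall jar; the slide box was absent.

- **Keys:** each of the four presses went down to the key's hard stop (8 to 11 N measured). The last pictures show all six keys up, and I pressed nothing near the middle keys.
- **Packing:** the last pictures show all four items upright inside the carrier box. The floor heights come from where each item landed, about 36 mm above the pad as the text gives.
- **Bystanders and arm:** the wash bottle and dropper look unmoved by eye. The arm stands clear, with contact force near zero.

Two things disagreed with what I was told or expected:
- **Finger length:** the real fingertips sit about 27.5 mm above the reported TCP. I found this in the pictures and by touch on the wake key, and corrected every height for it.
- **Shift in the box:** the tin slid a few millimetres towards the wide jar, which moved towards the left wall, between the timer and start presses. I took it for the announced knock. Both stayed upright on the floor, so I left them.

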